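# Put the printing blocks up to dry

### The arm

A 6-joint arm with a two-finger parallel gripper is mounted at the origin on a cart in front of the work surface, level with it; the furniture and walls round the work are solid. World frame = base frame: x ahead of the robot, y to its left, z up, the work surface at z = 0. Lengths are in m, angles in degrees, forces in N, time in s.
With the tool pointing down it reaches from about 0.375 to 0.9 m from the base axis. Payload 3.1 kg.
Tool frame: the origin (TCP) lies where the fingers leave the gripper's body, on its centre line; the fingertips stand bot.tips_ahead ahead of it and the grasp point (between the pads) lies 51 mm ahead of it (bot.tips_ahead is the distance from the TCP to the fingertips, in m); z points along the fingers, x is the direction in which the jaws open and shut, and the axes are right-handed (so a half turn about z gives the same grasp; the last joint's range is limited). The gripper opens to 87 mm and grips with 3 to 60 N. Pads are 19 mm wide; open, the fingers measure 117 mm over their backs; the gripper's body (75 mm by 190 mm) begins 51 mm behind the grasp point.
Start: joints at [-77.206, 30.224, 82.088, -0, 67.689, -10.227], TCP at [0.244, -0.575, 0.292] pointing down, gripper open.
Joint ranges: [-176.69, 176.69], [-43.24, 126.21], [12.49, 139.97], [-82, 262], [0, 151.66], [-163.58, 163.58]. Speed limits (degrees/s): [159.86, 159.86, 180, 180, 180, 180].

### API

Orientations are given as a 3x3 rotation matrix whose columns are the frame's x, y, z axes.
In Python, from rig import bot, vision, nets gives the robot as it stands.
- The arm moves only by the tool play_rows, never from a script. Its argument "series" is a list of rows, each an object of numbers: "tx", "ty", "tz": the shift along the world's x, y, z as a fraction of full scale; "turn": the turn about the world's z as a fraction of full scale. A call has 1 to 10 rows; each row shifts and turns the commanded pose from where the row before left it; what a row does not reach is not made up. Full scale, the value 1, is 0.8 m for a shift and 60 degrees for a turn. A row lasts 1/10 s, in which the tool goes at most 50 mm and 8.59 degrees, less where a joint would pass 70% of its speed; a pose out of reach is approached as far as the arm can. A call with a number of a shift or a turn outside -1 to 1 is refused whole. A call with a gripper value outside its range is refused whole. "gripper" is the opening, from 0 (shut) to 1 (fully open), set as the call begins (left out, the last holds). The fingers move at their own pace and stop on an object; the grip force is fixed at half the most. Time passes only in rows, so rows that do not move let the fingers close. It gives the time, the measured TCP pose, the force and the opening at its end, in the units of the state.
- bot.read_state(): the state, without advancing time (a new reading comes with each control period).
- vision.capture(name): name is "scene" or "side" or "wrist"; returns a dict with "pixels" (480x640x3 uint8, blue, green, red), "fx", "fy", "cx", "cy" (pixels), "extrinsics" (4x4, takes a point from camera to world coordinates). Camera axes: x right, y down, z forward; pixel columns grow to the right and rows downward; lengths in m; the calibration is good to about 2 mm. A picture is of the moment at which its call begins. There is no depth.
- bot.hand_in(): hands the job in, once; it reports no verdict.
Trained networks look in a picture, given as the dict that the camera call returned (one of the last four; its "shot" number tells which), for a name from the list of things; names that differ only in an ending like _2 or _b are one class to them, and where a whole thing is asked for, a point or a joint stands for the part that bears it (a point fixed in the world has none). Each returns a list of dicts, best first, with "confidence" (0 to 1); they miss things now and then, are a little off and sometimes report something else, mostly with a low value. They report only what shows in the picture. A call takes as long as a camera call.
- nets.look_for(picture, query): "at" ([column, row] as shares, 0 to 1, of the picture: columns of its width, rows of its height, amid what is visible of it).
- nets.masks_of(picture, query): "region" (480x640 bool, what is visible of it) and "at" ([column, row] as shares, 0 to 1, of the picture: columns of its width, rows of its height, amid what is visible of it).
The state is a dict: "time_s": time; "joint_positions": joint angles; "qvel": joint speeds; "tau": joint torques, N m; "position": TCP position; "tcp_rot": TCP orientation; "force": force on the tool from outside, world axes, zero at the start; "moment": the same for the moment, N m; "opening": opening from 0.0 (shut) to 1.0 (fully open).
Only numpy, scipy, OpenCV 4.12 (cv2) and the standard library are available. Lean on these libraries where they do the work, as an engineer would, in place of code of your own. Each camera call takes 0.05 s, during which the arm holds its last target.

### The job

Clear the cup off the sloping drying ramp and stand it upright on the bench, and put both printing blocks up on the ramp to dry, side by side with a clear finger's width between them. Each block must lie flat on the ramp with its carved face up (the dark wood block now lies face down, so turn it over) and with one short end resting squarely against the cleat so that it cannot slide. Lay them down rather than dropping them onto the ramp, and leave the masking tape and the pale cup where they are.

Things in the scene. Friction and masses are not known exactly. Their poses are not given: they have to be found in the camera images.
- deck: Sloping plywood top of the fixed drying ramp, 280 mm wide, rising 30 degrees to the robot's left; dark cleat (16 mm high, 14 thick) along its low edge. Origin on the board at the foot of the cleat's uphill face, mid-width, 32 mm above the bench. x up the slope (bare board 0 to 130 mm), y along the cleat towards the robot, z square out of the board. In plan the ramp reaches from 35 mm below to 115 mm uphill of the origin.
- dark_block_centre (a point): Dark wood printing block faced with green linoleum carved with white lines; 84 x 56 x 32 mm, 0.1 to 0.2 kg. Point: its centre; x along the 84 mm, y along the 56 mm, z along the 32 mm. Starts FACE DOWN on the bench; z points out of its plain wooden back: up at the start, into the board when rightly on the ramp. It can stand on a short end, and rights itself from a lean of 10 degrees.
- dark_block_face (a point): Middle of the dark block's carved green face, 16 mm from its centre, towards the bench at the start.
- light_block_centre (a point): Light wood printing block faced with brick-red linoleum carved with white lines; 84 x 56 x 32 mm, 0.1 to 0.2 kg. Point: its centre; x along the 84 mm, y along the 56 mm, z along the 32 mm. Starts face up on the bench; z points out of the carved face. Which block lies further right varies.
- light_block_face (a point): Middle of the light block's carved brick-red face, 16 mm from its centre, up at the start.
- cup_centre (a point): Reddish-brown turned wooden cup, 53 mm in diameter, 60 mm tall, 45 g, solid enough to be held round its side. This point is its centre, half-way up (30 mm above its base); z points out of its mouth. It starts on the ramp, its base flat on the board (so tilted 30 degrees) and its side against the cleat, somewhere along it.
- cup: The same reddish-brown cup; origin at the middle of its base.
- dark_block: The dark block; origin at the middle of its carved face (its lower side at the start), axes as for its centre.
- light_block: The light block; origin at the middle of its wooden back (its lower side), axes as for its centre.
- tape: Bystander: roll of masking tape lying flat, 96 mm in diameter, 25 mm high; origin at the middle of its underside. Do not disturb.
- pale_cup: Bystander: pale wooden cup with blue-green felt inside, standing upright, 53 mm in diameter, 60 mm tall; origin at the middle of its base. Do not disturb.

How it is judged (in metres and radians):
At the end, for the whole second after the job is handed in: Both blocks flat on the ramp face up (heights within 5 mm), a short end within 7 mm of the cleat, square within 0.12 rad, centres over 66 mm apart and within 115 mm of the ramp middle; cup upright (0.1 rad) on the bench; all at rest (x of dark_block_centre in the frame of deck between 0.038 and 0.049 m and y of dark_block_centre in the frame of deck between -0.115 and 0.115 m and z of dark_block_centre in the frame of deck between 0.011 and 0.021 m and z of dark_block_face in the frame of deck between 0.027 and 0.037 m and angle between the x axis of each of dark_block_centre, light_block_centre and the x axis of deck, either way round below 0.12 rad and linear speed of each of dark_block, light_block, cup below 0.02 m/s and x of light_block_centre in the frame of deck between 0.038 and 0.049 m and y of light_block_centre in the frame of deck between -0.115 and 0.115 m and z of light_block_centre in the frame of deck between 0.011 and 0.021 m and z of light_block_face in the frame of deck between 0.027 and 0.037 m and distance between dark_block_centre and light_block_centre above 0.066 m and height (world z) of cup_centre between 0.025 and 0.035 m and angle between cup_centre's own z axis and vertical below 0.1 rad); the robot touches nothing.
It fails at once if a bystander (tape or pale cup) is moved more than 30 mm (distance of any of tape, pale_cup from where it was at the start of the episode above 0.03 m).
It fails at once if a block is dropped onto the ramp (falls on it unheld at over 0.5 m/s) ((linear speed of dark_block above 0.5 m/s and contact force between dark_block and the fingers below 0.1 N and z of dark_block_centre in the frame of deck between 0 and 0.06 m and x of dark_block_centre in the frame of deck between 0 and 0.13 m and y of dark_block_centre in the frame of deck between -0.14 and 0.14 m) or (linear speed of light_block above 0.5 m/s and contact force between light_block and the fingers below 0.1 N and z of light_block_centre in the frame of deck between 0 and 0.06 m and x of light_block_centre in the frame of deck between 0 and 0.13 m and y of light_block_centre in the frame of deck between -0.14 and 0.14 m)).
It also fails if it takes over 72 s, if anything falls off the work surface, if the arm or the gripper's body presses on something with over 40 N, if the wrist force passes 120 N, or if a joint passes its speed limit or range.

## Working session

There is one attempt and no reset: what is moved stays moved. The work goes in short steps, Python scripts to look and compute and a tool call to move; the robot and the scene stay as the last step left them, time stands still between calls to the robot, and variables do not carry over. Pictures are saved under pics/ and viewed, and the job is handed in when it is done.

Besides the shell and the picture viewer there is one more tool, called after ">>>" as name([rows], argument=value, ...), one row to a line, values as JSON. play_rows: Moves the arm, as the interface text tells. Shift numbers are shares of 0.8 m and turn numbers shares of 60 degrees, none past 1 either way. Its arguments: {"type":"object","properties":{"series":{"type":"array"},"gripper":{"type":"number"}},"required":["series"]}

```bash
mkdir -p pics; ls
cat > h.py <<'E'
import numpy as np,cv2
from rig import bot,vision,nets
def cap(n,f):
    p=vision.capture(n); cv2.imwrite(f'pics/{f}.png',p['pixels']); return p
def ray(p,uv):
    d=np.array([(uv[0]-p['cx'])/p['fx'],(uv[1]-p['cy'])/p['fy'],1.]); E=np.array(p['extrinsics'])
    return E[:3,3],E[:3,:3]@d
def onz(p,uv,z):
    o,d=ray(p,uv); return o+d*(z-o[2])/d[2]
def proj(p,X):
    E=np.array(p['extrinsics']); c=E[:3,:3].T@(np.asarray(X)-E[:3,3]); return [c[0]/c[2]*p['fx']+p['cx'],c[1]/c[2]*p['fy']+p['cy']]
E
python3 - <<'E'
from h import *
s=bot.read_state(); print({k:s[k] for k in('time_s','position','force','opening')},bot.tips_ahead); print(np.round(s['tcp_rot'],3))
for n in('scene','side','wrist'):
    p=cap(n,n+'0'); print(n,np.round(p['extrinsics'],3).tolist(),p['fx'])
    for q in('deck','dark_block','light_block','cup','tape','pale_cup'):
        for r in nets.masks_of(p,q)[:2]:
            at=np.array(r['at'])*[640,480]; print(q,round(r['confidence'],2),at.round(1),r['region'].sum(),onz(p,at,0.03).round(3))
E
```

```text
pics
{'time_s': 0.0, 'position': array([ 0.24432419, -0.57465633,  0.29128395]), 'force': array([-0.44390468,  0.58584033, -0.38293307]), 'opening': 1.000654483436238} 0.0697
[[ 0.391 -0.92  -0.   ]
 [-0.92  -0.391  0.002]
 [-0.002 -0.    -1.   ]]
scene [[0.869, -0.232, 0.437, -0.173], [-0.495, -0.423, 0.759, -1.439], [0.009, -0.876, -0.482, 0.846], [0.0, 0.0, 0.0, 1.0]] 590.9559910932088
deck 0.63 [243.1 191.6] 1601 [0.51  0.257 0.03 ]
dark_block 0.72 [330.4 262.9] 248 [ 0.531 -0.282  0.03 ]
tape 0.9 [357.4 332.4] 766 [ 0.43  -0.569  0.03 ]
pale_cup 0.6 [374.8 282.7] 576 [ 0.58 -0.42  0.03]
side [[-0.999, -0.042, 0.03, 0.517], [-0.05, 0.677, -0.735, 0.614], [0.011, -0.735, -0.678, 0.806], [0.0, 0.0, 0.0, 1.0]] 459.23438819334825
deck 0.57 [318.1 380.6] 7900 [0.537 0.173 0.03 ]
dark_block 0.85 [323.2 235.8] 672 [ 0.547 -0.221  0.03 ]
light_block 0.81 [324.2 277.9] 859 [ 0.538 -0.082  0.03 ]
cup 0.79 [282.3 346.8] 1095 [0.612 0.104 0.03 ]
tape 0.9 [355.8 161.4] 478 [ 0.464 -0.557  0.03 ]
pale_cup 0.64 [315.3 189.8] 449 [ 0.577 -0.408  0.03 ]
pale_cup 0.25 [324.9 278.5] 922 [ 0.536 -0.08   0.03 ]
wrist [[0.391, -0.891, -0.228, 0.306], [-0.92, -0.379, -0.098, -0.548], [0.001, 0.248, -0.969, 0.385], [0.0, 0.0, 0.0, 1.0]] 383.7076691669732
tape 0.85 [393.9  24. ] 2151 [ 0.421 -0.565  0.03 ]
```

View pics/scene0.png

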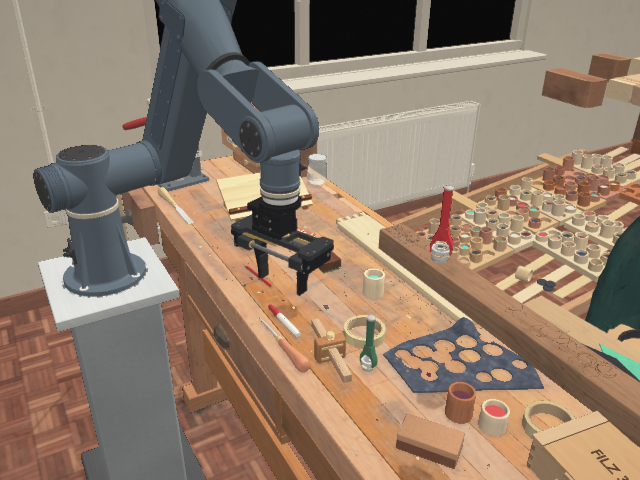

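View pics/side0.png

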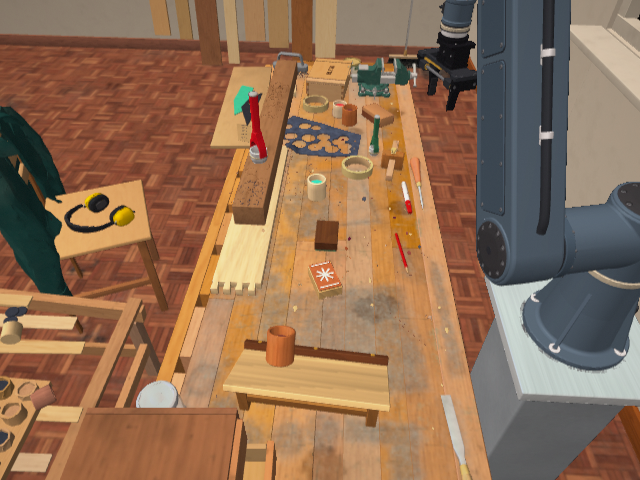

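Run:
```python
import cv2
i=cv2.imread('pics/side0.png'); c=i[215:430,205:405]; cv2.imwrite('pics/side0z.png',cv2.resize(c[:, :],None,fx=4,fy=2.75*4/4,interpolation=cv2.INTER_CUBIC) if 0 else cv2.resize(c,None,fx=2.75,fy=2.75,interpolation=cv2.INTER_CUBIC))
```

```text
(no output)
```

View pics/side0z.png

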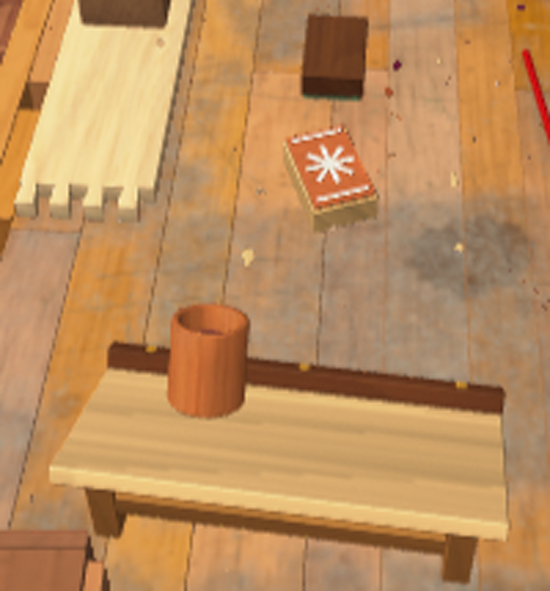

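```bash
cat >> h.py <<'E'
from scipy.optimize import minimize,least_squares
def sil(p,P,S=4):
    q=np.array([proj(p,X) for X in P]); h=cv2.convexHull((q*S).astype(np.float32)).astype(np.int32)
    m=np.zeros((480*S,640*S),np.uint8); cv2.fillConvexPoly(m,h,255); return cv2.resize(m,(640,480),interpolation=cv2.INTER_AREA)/255.
def box(x,y,yaw,z0=0,d=(.042,.028,.032)):
    c,s=np.cos(yaw),np.sin(yaw)
    return [np.array([x+c*a*d[0]-s*b*d[1],y+s*a*d[0]+c*b*d[1],z0+k*d[2]]) for a in(-1,1) for b in(-1,1) for k in(0,1)]
def fitbox(p,reg,yaws,xy):
    best=None; r=reg.astype(float)
    f=lambda v:1-np.minimum(sil(p,box(v[0],v[1],v[2])),r).sum()/np.maximum(sil(p,box(v[0],v[1],v[2])),r).sum()
    for y in yaws:
        s0=np.array([[xy[0],xy[1],y]]*4)+np.array([[0,0,0],[.01,0,0],[0,.01,0],[0,0,.2]])
        o=minimize(f,s0[0],method='Nelder-Mead',options=dict(initial_simplex=s0,xatol=1e-4,fatol=1e-4))
        if best is None or o.fun<best.fun:best=o
    return best.x,best.fun
E
python3 - <<'E'
from h import *
p=vision.capture('side')
for q in('dark_block','light_block'):
    r=nets.masks_of(p,q)[0]; at=np.array(r['at'])*[640,480]
    v,f=fitbox(p,r['region'],np.radians([30,60,90,120,150]),onz(p,at,.016)); print(q,v[:2].round(4),np.degrees(v[2]).round(1),round(f,3))
S=30*np.pi/180
def D(v,a):
    a=np.asarray(a); X=np.array([-np.sin(v[2])*np.cos(S),np.cos(v[2])*np.cos(S),np.sin(S)]); Y=np.array([-np.cos(v[2]),-np.sin(v[2]),0]); Z=np.cross(X,Y)
    return np.array([v[0],v[1],.032])+a[0]*X+a[1]*Y+a[2]*Z
pts=[((.13,-.14,0),(223.2,385.2)),((.13,.14,0),(389.7,405.2)),((0,-.14,0),(245,348.5)),((0,.14,0),(386.8,364.1)),((-.014,-.14,.016),(245.4,339.7)),((-.014,.14,.016),(388.2,356.5))]
g=lambda v:np.concatenate([np.array(proj(p,D(v,a)))-b for a,b in pts])
o=least_squares(g,[.54,.12,0]); print('deck',o.x,g(o.x).round(1))
# cup
r=nets.masks_of(p,'cup')[0]['region'].astype(float)
t=np.linspace(0,2*np.pi,32)
def cup(b): return [D(o.x,(.0265+.0265*np.cos(k),b+.0265*np.sin(k),h)) for k in t for h in(0,.06)]
bb=np.arange(-.115,.115,.001); sc=[np.minimum(sil(p,cup(b),1),r).sum()/np.maximum(sil(p,cup(b),1),r).sum() for b in bb]
b=bb[int(np.argmax(sc))]; print('cup',b,max(sc),D(o.x,(.0265,b,.03)))
E
```

```text
dark_block [ 0.5374 -0.2368] 89.3 0.074Traceback (most recent call last):
  File "<stdin>", line 4, in <module>
IndexError: list index out of range
```

```bash
cat >> h.py <<'E'
S=30*np.pi/180
def D(v,a):
    a=np.asarray(a); X=np.array([-np.sin(v[2])*np.cos(S),np.cos(v[2])*np.cos(S),np.sin(S)]); Y=np.array([-np.cos(v[2]),-np.sin(v[2]),0]); Z=np.cross(X,Y)
    return np.array([v[0],v[1],.032])+a[0]*X+a[1]*Y+a[2]*Z
def find(cam,q,n=4):
    for _ in range(n):
        p=vision.capture(cam); r=nets.masks_of(p,q)
        if r and r[0]['confidence']>.4: return p,r[0]
    return p,None
E
cat > m.py <<'E'
from h import *
for q in('light_block',):
    p,r=find('side',q)
    if not r: continue
    at=np.array(r['at'])*[640,480]
    v,f=fitbox(p,r['region'],np.radians([30,60,90,120,150]),onz(p,at,.016)); print(q,v[:2].round(4),np.degrees(v[2]).round(1),round(f,3))
pts=[((.13,-.14,0),(223.2,385.2)),((.13,.14,0),(389.7,405.2)),((0,-.14,0),(245,348.5)),((0,.14,0),(386.8,364.1)),((-.014,-.14,.016),(245.4,339.7)),((-.014,.14,.016),(388.2,356.5))]
g=lambda v:np.concatenate([np.array(proj(p,D(v,a)))-b for a,b in pts])
o=least_squares(g,[.54,.12,0]); print('deck',o.x,g(o.x).round(1))
p,r=find('side','cup'); r=r['region'].astype(float)
t=np.linspace(0,2*np.pi,32)
def cup(b): return [D(o.x,(.0265+.0265*np.cos(k),b+.0265*np.sin(k),h)) for k in t for h in(0,.06)]
bb=np.arange(-.115,.115,.001); sc=[np.minimum(sil(p,cup(b),1),r).sum()/np.maximum(sil(p,cup(b),1),r).sum() for b in bb]
b=bb[int(np.argmax(sc))]; print('cup',b,max(sc),D(o.x,(.0265,b,.03)))
E
python3 m.py
```

```text
light_block [ 0.537  -0.0887] 109.2 0.089
deck [ 0.54667531  0.1259178  -0.07380794] [-0.4 -0.4  0.9  0.1 -1.5  0.8  0.8  1.8  0.2 -1.1 -0.  -1.7]
cup -0.06299999999999996 0.9100084104289319 [0.61009001 0.12920015 0.07123076]
```

>>> play_rows([
  {"tx": 0.0286, "ty": 0.055, "turn": 0.131},
  {"tx": 0.0286, "ty": 0.055, "turn": 0.131},
  {"tx": 0.0286, "ty": 0.055, "turn": 0.131},
  {"tx": 0.0286, "ty": 0.055, "turn": 0.131},
  {"tx": 0.0286, "ty": 0.055, "turn": 0.131},
  {"tx": 0.0286, "ty": 0.055, "turn": 0.131},
  {"tx": 0.0286, "ty": 0.055, "turn": 0.131},
  {"tx": 0.0286, "ty": 0.055, "turn": 0.131},
], gripper=1)

```text
invalid input
```

Run:
```python
from h import *
p=vision.capture('wrist'); cv2.imwrite('pics/w1.png',p['pixels'])
p=vision.capture('side')
for uv in((395,235),(408,275),(444,395),(410,205)): print(onz(p,uv,.005).round(3))
```

```text
[ 0.363 -0.263  0.005]
[ 0.342 -0.125  0.005]
[0.301 0.175 0.005]
[ 0.313 -0.389  0.005]
```

View pics/w1.png

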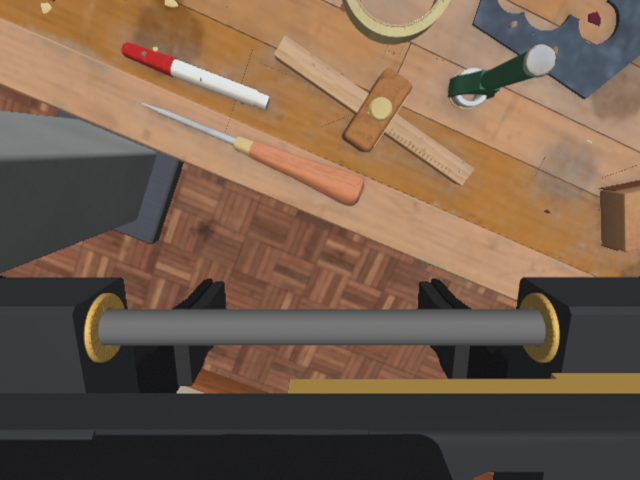

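>>> play_rows([
  {"tx": 0.0286, "ty": 0.055, "tz": 0, "turn": 0.131},
  {"tx": 0.0286, "ty": 0.055, "tz": 0, "turn": 0.131},
  {"tx": 0.0286, "ty": 0.055, "tz": 0, "turn": 0.131},
  {"tx": 0.0286, "ty": 0.055, "tz": 0, "turn": 0.131},
  {"tx": 0.0286, "ty": 0.055, "tz": 0, "turn": 0.131},
  {"tx": 0.0286, "ty": 0.055, "tz": 0, "turn": 0.131},
  {"tx": 0.0286, "ty": 0.055, "tz": 0, "turn": 0.131},
  {"tx": 0.0286, "ty": 0.055, "tz": 0, "turn": 0.131},
], gripper=1)

```text
time_s: 2.3
position: [0.4282, -0.2215, 0.2925]
tcp_rot: [[0.998, -0.066, 0.001], [-0.066, -0.998, -0.001], [0.001, 0.0, -1.0]]
force: [1.4, -0.5, -0.2]
opening: 1.002
```

>>> play_rows([
  {"tx": 0.0284, "ty": 0.0548, "tz": 0, "turn": 0},
  {"tx": 0.0284, "ty": 0.0548, "tz": 0, "turn": 0},
  {"tx": 0.0284, "ty": 0.0548, "tz": 0, "turn": 0},
  {"tx": 0.0284, "ty": 0.0548, "tz": 0, "turn": 0},
  {"tx": 0.0284, "ty": 0.0548, "tz": 0, "turn": 0},
  {"tx": 0.0284, "ty": 0.0548, "tz": 0, "turn": 0},
  {"tx": 0.0284, "ty": 0.0548, "tz": -0.02, "turn": 0},
  {"tx": 0.0284, "ty": 0.0548, "tz": -0.02, "turn": 0},
  {"tx": 0, "ty": 0, "tz": -0.03, "turn": 0},
])

```text
time_s: 3.2
position: [0.611, 0.1297, 0.2383]
tcp_rot: [[0.998, -0.066, 0.008], [-0.066, -0.998, 0.002], [0.008, -0.003, -1.0]]
force: [-0.6, 0.4, 0.4]
opening: 1.002
```

Run:
```python
from h import *
p=cap('wrist','w2'); s=bot.read_state(); print(s['position'])
v=[.5467,.1259,-.0738]
for k in((.0265,-.063,.03),(0,0,0),(0,.14,0),(.13,.14,0),(0,-.14,0),(.13,-.14,0)):
    print(k,np.round(proj(p,D(v,k)),0))
```

```text
[0.60680354 0.12725364 0.23300267]
(0.0265, -0.063, 0.03) [319. 250.]
(0, 0, 0) [241. 246.]
(0, 0.14, 0) [ 65. 245.]
(0.13, 0.14, 0) [-40.  80.]
(0, -0.14, 0) [414. 247.]
(0.13, -0.14, 0) [456.  85.]
```

View pics/w2.png

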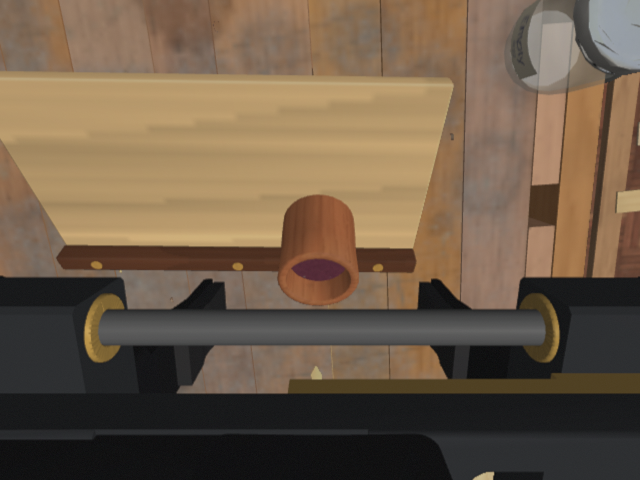

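>>> play_rows([
  {"tx": 0.004, "ty": 0.0025, "tz": -0.045, "turn": 0},
  {"tx": 0, "ty": 0, "tz": -0.045, "turn": 0},
  {"tx": 0, "ty": 0, "tz": -0.045, "turn": 0},
  {"tx": 0, "ty": 0, "tz": 0, "turn": 0},
])

```text
time_s: 3.65
position: [0.6072, 0.1255, 0.125]
tcp_rot: [[0.997, -0.072, -0.011], [-0.072, -0.997, -0.001], [-0.011, 0.001, -1.0]]
force: [-1.3, 0.5, 1.1]
opening: 1.003
```

>>> play_rows([
  {"tx": 0, "ty": 0, "tz": 0, "turn": 0},
  {"tx": 0, "ty": 0, "tz": 0, "turn": 0},
  {"tx": 0, "ty": 0, "tz": 0, "turn": 0},
  {"tx": 0, "ty": 0, "tz": 0, "turn": 0},
  {"tx": 0, "ty": 0, "tz": 0, "turn": 0},
], gripper=0)

```text
time_s: 4.15
position: [0.6112, 0.1263, 0.1307]
tcp_rot: [[0.997, -0.071, 0.002], [-0.071, -0.997, 0.0], [0.002, -0.0, -1.0]]
force: [-1.5, -0.4, 0.4]
opening: 0.63
```

>>> play_rows([
  {"tx": 0, "ty": 0, "tz": 0.03, "turn": 0},
  {"tx": 0, "ty": 0, "tz": 0.05, "turn": 0},
  {"tx": -0.0275, "ty": -0.0431, "tz": 0.02, "turn": 0},
  {"tx": -0.0275, "ty": -0.0431, "tz": 0, "turn": 0},
  {"tx": -0.0275, "ty": -0.0431, "tz": 0, "turn": 0},
  {"tx": -0.0275, "ty": -0.0431, "tz": 0, "turn": 0},
  {"tx": -0.0275, "ty": -0.0431, "tz": 0, "turn": 0},
  {"tx": -0.0275, "ty": -0.0431, "tz": 0, "turn": 0},
  {"tx": -0.0275, "ty": -0.0431, "tz": 0, "turn": 0},
  {"tx": -0.0275, "ty": -0.0431, "tz": 0, "turn": 0},
])

```text
time_s: 5.15
position: [0.4339, -0.1507, 0.2099]
tcp_rot: [[0.997, -0.071, 0.001], [-0.071, -0.997, -0.001], [0.001, 0.001, -1.0]]
force: [-0.0, -0.1, -1.0]
opening: 0.594
```

Run:
```python
from h import *
p=cap('side','s3'); s=bot.read_state(); print(s['position'],s['opening'])
cv2.imwrite('pics/s3z.png',cv2.resize(p['pixels'][170:390,240:460],None,fx=2.7,fy=2.7))
```

```text
[ 0.43161771 -0.15485135  0.20975415] 0.5901961771869532
```

View pics/s3z.png

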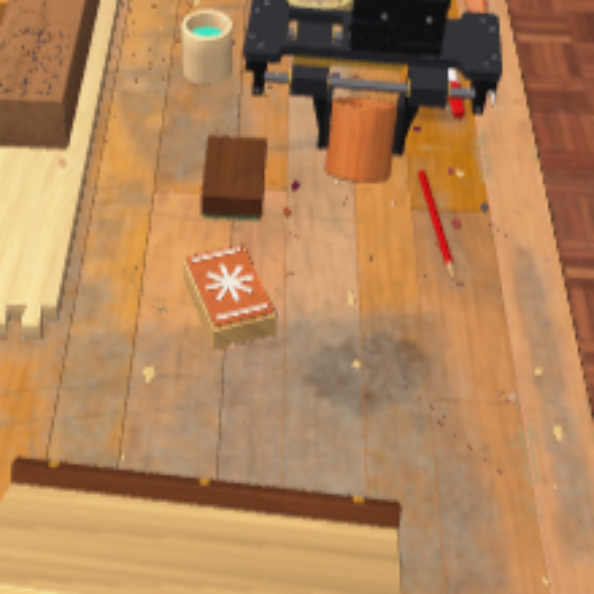

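>>> play_rows([
  {"tx": 0, "ty": 0, "tz": -0.045, "turn": 0},
  {"tx": 0, "ty": 0, "tz": -0.045, "turn": 0},
  {"tx": 0, "ty": 0, "tz": -0.04, "turn": 0},
  {"tx": 0, "ty": 0, "tz": -0.006, "turn": 0},
  {"tx": 0, "ty": 0, "tz": -0.006, "turn": 0},
  {"tx": 0, "ty": 0, "tz": -0.006, "turn": 0},
  {"tx": 0, "ty": 0, "tz": 0, "turn": 0},
])

```text
time_s: 5.9
position: [0.4349, -0.1489, 0.094]
tcp_rot: [[0.997, -0.071, 0.001], [-0.071, -0.997, -0.0], [0.001, 0.0, -1.0]]
force: [-1.9, 3.8, 24.2]
opening: 0.593
```

Run:
```python
from h import *
p=cap('side','s4'); s=bot.read_state(); print(s['position'],s['opening'],s['force'])
cv2.imwrite('pics/s4z.png',cv2.resize(p['pixels'][170:270,330:430],None,fx=5,fy=5))
```

```text
[ 0.43492546 -0.14892222  0.09395871] 0.586888919050383 [-2.64576303  3.41221112 22.77649904]
```

View pics/s4z.png

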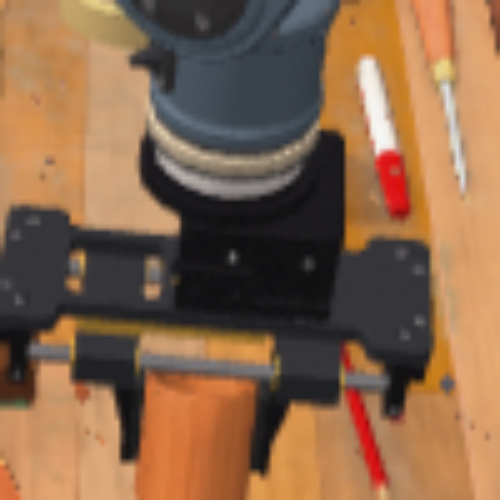

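>>> play_rows([
  {"tx": 0, "ty": 0.008, "tz": 0, "turn": 0},
  {"tx": 0, "ty": 0.008, "tz": 0, "turn": 0},
  {"tx": 0, "ty": 0, "tz": 0.002, "turn": 0},
])

```text
time_s: 6.25
position: [0.4359, -0.1369, 0.094]
tcp_rot: [[0.997, -0.071, 0.003], [-0.071, -0.997, -0.002], [0.003, 0.002, -1.0]]
force: [-0.5, 0.1, -0.5]
opening: 0.592
```

>>> play_rows([
  {"tx": 0, "ty": 0, "tz": 0, "turn": 0},
  {"tx": 0, "ty": 0, "tz": 0, "turn": 0},
  {"tx": 0, "ty": 0, "tz": 0, "turn": 0},
  {"tx": 0, "ty": 0, "tz": 0, "turn": 0},
  {"tx": 0, "ty": 0, "tz": 0, "turn": 0},
], gripper=0.8)

```text
time_s: 6.75
position: [0.4347, -0.1367, 0.0924]
tcp_rot: [[0.997, -0.072, -0.0], [-0.072, -0.997, 0.0], [-0.001, -0.0, -1.0]]
force: [0.3, 0.7, 0.1]
opening: 0.794
```

Run:
```python
from h import *
p=cap('side','s5'); s=bot.read_state(); print(s['position'],s['opening'],s['force'])
cv2.imwrite('pics/s5z.png',cv2.resize(p['pixels'][200:300,330:430],None,fx=5,fy=5))
```

```text
[ 0.43465301 -0.13671404  0.09244769] 0.8002023827241769 [ 0.64337858  0.49266695 -0.50186802]
```

View pics/s5z.png

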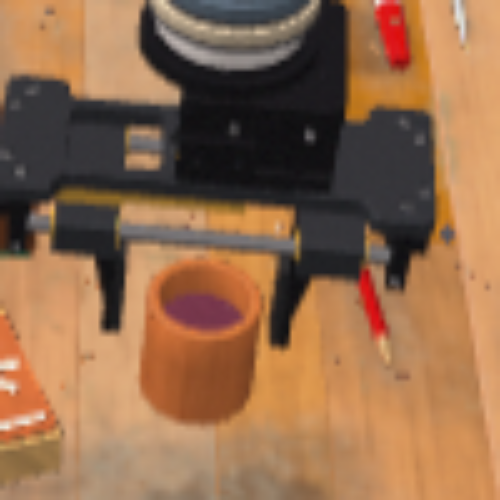

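>>> play_rows([
  {"tx": 0, "ty": -0.02, "tz": 0.05, "turn": 0},
  {"tx": 0, "ty": 0, "tz": 0.06, "turn": 0},
  {"tx": 0, "ty": 0, "tz": 0.05, "turn": 0},
  {"tx": 0, "ty": -0.05, "tz": 0, "turn": 0.13},
  {"tx": 0, "ty": -0.05, "tz": 0, "turn": 0.13},
  {"tx": 0, "ty": 0, "tz": 0, "turn": 0.13},
], gripper=1)

```text
time_s: 7.4
position: [0.4363, -0.2379, 0.2217]
tcp_rot: [[0.943, 0.333, 0.005], [0.333, -0.943, -0.006], [0.003, 0.007, -1.0]]
force: [-0.2, -0.2, -0.3]
opening: 0.999
```

Run:
```python
from h import *
s=bot.read_state(); print(s['position'],s['opening'],s['force'])
p,r=find('side','light_block')
if r:
    v,f=fitbox(p,r['region'],np.radians([109]),(.537,-.089)); print(v[:2],np.degrees(v[2]),f)
p,r=find('side','cup')
t=np.linspace(0,2*np.pi,32)
if r:
    reg=r['region'].astype(float); at=np.array(r['at'])*[640,480]
    def f(v):
        m=sil(p,[np.array([v[0]+.0265*np.cos(k),v[1]+.0265*np.sin(k),h]) for k in t for h in(0,.06)]); return 1-np.minimum(m,reg).sum()/np.maximum(m,reg).sum()
    x0=onz(p,at,.03)[:2]; o=minimize(f,x0,method='Nelder-Mead',options=dict(initial_simplex=[x0,x0+[.01,0],x0+[0,.01]])); print('cup',o.x,o.fun)
cv2.imwrite('pics/s6z.png',cv2.resize(p['pixels'][200:350,280:430],None,fx=4,fy=4))
```

```text
[ 0.43627693 -0.23785902  0.2216977 ] 0.9989407704068509 [-0.16645292 -0.19667749 -0.32894876]
[ 0.53732232 -0.09115822] 109.52620763163559 0.10789803789776431
cup [ 0.43360528 -0.11835844] 0.10389264517251129
```

View pics/s6z.png

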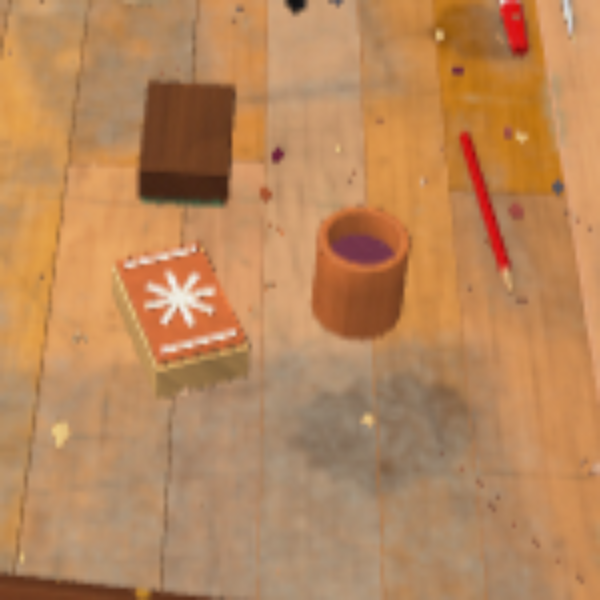

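>>> play_rows([
  {"tx": 0.0308, "ty": 0.0481, "tz": 0, "turn": 0},
  {"tx": 0.0308, "ty": 0.0481, "tz": 0, "turn": 0},
  {"tx": 0.0308, "ty": 0.0481, "tz": 0, "turn": 0},
  {"tx": 0.0308, "ty": 0.0481, "tz": 0, "turn": 0},
  {"tx": 0, "ty": 0, "tz": -0.05, "turn": 0},
  {"tx": 0, "ty": 0, "tz": -0.05, "turn": 0},
  {"tx": 0, "ty": 0, "tz": 0, "turn": 0},
])

```text
time_s: 8.4
position: [0.53, -0.0762, 0.1361]
tcp_rot: [[0.943, 0.332, -0.011], [0.332, -0.943, 0.004], [-0.009, -0.008, -1.0]]
force: [-0.3, 1.0, 0.8]
opening: 1.003
```

Run:
```python
from h import *
p=cap('wrist','w7'); s=bot.read_state(); print(s['position'])
for k in box(.537,-.09,np.radians(109.4)): print(np.round(proj(p,k),0),end=' ')
```

```text
[ 0.53137938 -0.07720477  0.13847389]
[370. 346.] [376. 374.] [285. 346.] [279. 374.] [374. 221.] [381. 232.] [281. 221.] [275. 231.]
```

View pics/w7.png

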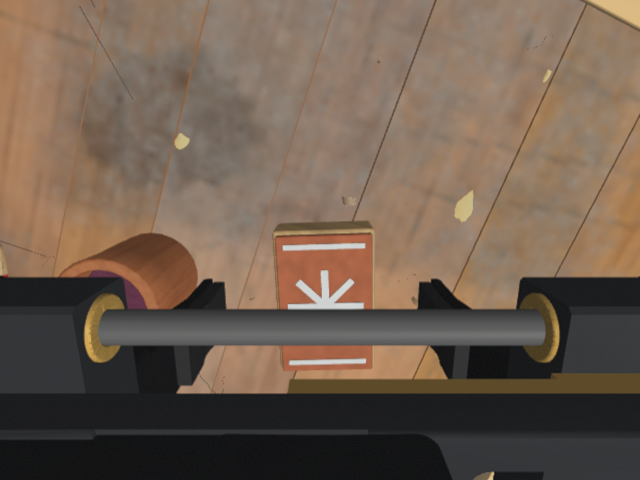

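>>> play_rows([
  {"tx": 0.0037, "ty": -0.0065, "tz": -0.04, "turn": 0},
  {"tx": 0, "ty": 0, "tz": -0.035, "turn": 0},
  {"tx": 0, "ty": 0, "tz": -0.004, "turn": 0},
  {"tx": 0, "ty": 0, "tz": 0, "turn": 0},
  {"tx": 0, "ty": 0, "tz": 0, "turn": 0},
])

```text
time_s: 8.95
position: [0.5373, -0.0844, 0.0794]
tcp_rot: [[0.944, 0.33, 0.003], [0.33, -0.944, -0.001], [0.003, 0.002, -1.0]]
force: [-0.3, 0.7, 0.1]
opening: 1.003
```

>>> play_rows([
  {"tx": 0, "ty": 0, "tz": 0, "turn": 0},
  {"tx": 0, "ty": 0, "tz": 0, "turn": 0},
  {"tx": 0, "ty": 0, "tz": 0, "turn": 0},
  {"tx": 0, "ty": 0, "tz": 0, "turn": 0},
  {"tx": 0, "ty": 0, "tz": 0, "turn": 0},
  {"tx": 0, "ty": 0, "tz": 0, "turn": 0},
], gripper=0)

```text
time_s: 9.55
position: [0.5359, -0.0839, 0.0775]
tcp_rot: [[0.944, 0.331, -0.001], [0.331, -0.944, 0.0], [-0.001, -0.001, -1.0]]
force: [-1.2, 0.2, 2.3]
opening: 0.641
```

>>> play_rows([
  {"tx": 0, "ty": 0, "tz": 0.03, "turn": 0},
  {"tx": 0, "ty": 0, "tz": 0.06, "turn": 0},
  {"tx": 0, "ty": 0, "tz": 0.06, "turn": 0},
  {"tx": 0.0148, "ty": 0.0504, "tz": 0, "turn": -0.1307},
  {"tx": 0.0148, "ty": 0.0504, "tz": 0, "turn": -0.1307},
  {"tx": 0.0148, "ty": 0.0504, "tz": 0, "turn": -0.1307},
  {"tx": 0.0148, "ty": 0.0504, "tz": 0, "turn": 0},
  {"tx": 0.0148, "ty": 0.0504, "tz": 0, "turn": 0},
  {"tx": 0.0148, "ty": 0.0504, "tz": 0, "turn": 0},
  {"tx": 0, "ty": 0, "tz": 0, "turn": 0},
])

```text
time_s: 10.55
position: [0.6082, 0.163, 0.197]
tcp_rot: [[0.998, -0.069, 0.002], [-0.069, -0.998, 0.002], [0.002, -0.002, -1.0]]
force: [-0.2, -0.6, -1.7]
opening: 0.639
```

Run:
```python
from h import *
p=cap('side','s8'); s=bot.read_state(); print(s['position'],s['opening'],s['force'],np.degrees(np.arctan2(s['tcp_rot'][1][0],s['tcp_rot'][0][0])))
cv2.imwrite('pics/s8z.png',cv2.resize(p['pixels'][230:430,200:400],None,fx=3,fy=3))
p=cap('wrist','w8')
```

```text
[0.60725623 0.16056242 0.19671697] 0.6404353511718078 [ 0.48985903 -0.65497327 -1.15515558] -3.9750515085109974
```

View pics/s8z.png

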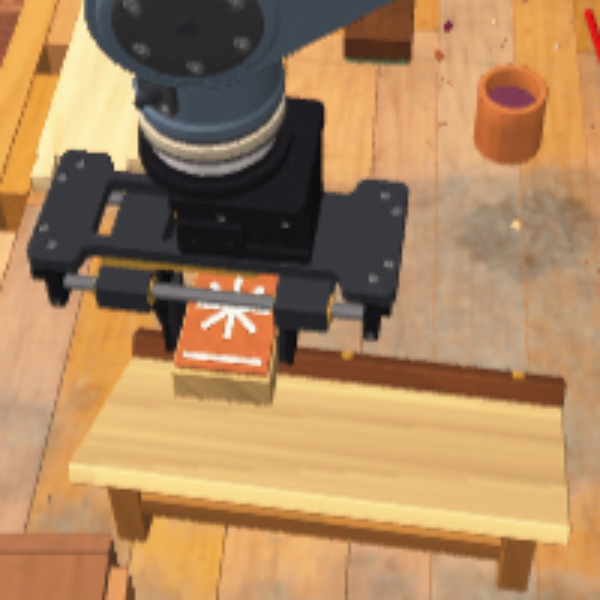

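View pics/w8.png

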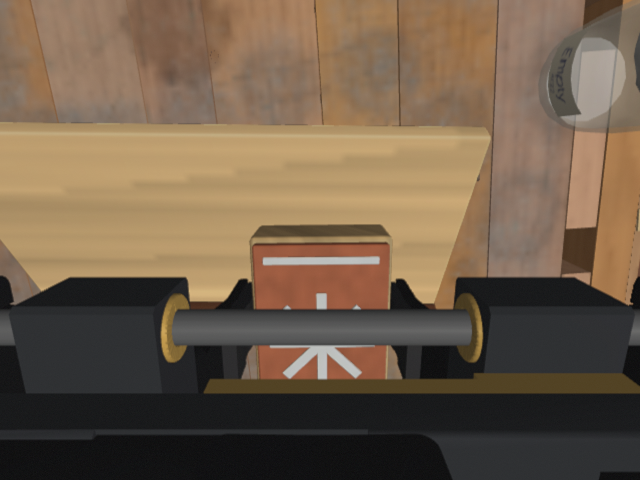

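>>> play_rows([
  {"tx": 0, "ty": -0.002, "tz": -0.03, "turn": 0},
  {"tx": 0, "ty": 0, "tz": -0.02, "turn": 0},
  {"tx": 0, "ty": 0, "tz": -0.005, "turn": 0},
  {"tx": 0, "ty": 0, "tz": -0.005, "turn": 0},
  {"tx": 0, "ty": 0, "tz": -0.005, "turn": 0},
])

```text
time_s: 11.15
position: [0.607, 0.1547, 0.1466]
tcp_rot: [[0.997, -0.073, -0.001], [-0.073, -0.997, -0.002], [-0.001, 0.002, -1.0]]
force: [-4.9, -6.5, 10.1]
opening: 0.641
```

>>> play_rows([
  {"tx": 0, "ty": 0, "tz": -0.004, "turn": 0},
  {"tx": 0, "ty": 0, "tz": -0.003, "turn": 0},
  {"tx": 0, "ty": 0, "tz": 0, "turn": 0},
])

```text
time_s: 11.45
position: [0.6069, 0.1539, 0.1418]
tcp_rot: [[0.997, -0.073, -0.001], [-0.073, -0.997, -0.004], [-0.001, 0.004, -1.0]]
force: [-4.1, -6.3, 7.0]
opening: 0.639
```

Run:
```python
from h import *
p=cap('side','s9'); s=bot.read_state(); print(s['position'],s['opening'],s['force'],s['moment'])
cv2.imwrite('pics/s9z.png',cv2.resize(p['pixels'][280:400,220:340],None,fx=5,fy=5))
```

```text
[0.60690135 0.1539488  0.14180872] 0.6421686541007683 [-4.77332813 -6.3208739   6.95681289] [-0.97653056  0.51355424  0.11930242]
```

View pics/s9z.png

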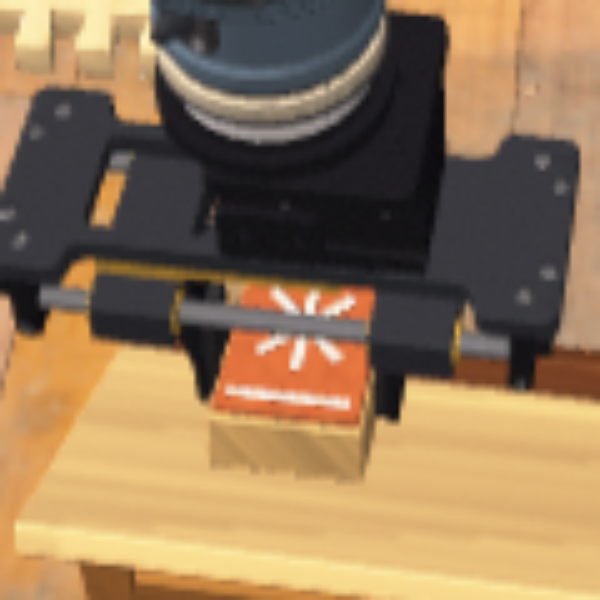

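>>> play_rows([
  {"tx": 0, "ty": 0.005, "tz": -0.003, "turn": 0},
  {"tx": 0, "ty": 0.003, "tz": -0.004, "turn": 0},
  {"tx": 0, "ty": 0, "tz": -0.004, "turn": 0},
  {"tx": 0, "ty": 0, "tz": 0, "turn": 0},
])

```text
time_s: 11.9
position: [0.6072, 0.1578, 0.1347]
tcp_rot: [[0.997, -0.071, -0.001], [-0.071, -0.997, -0.008], [-0.0, 0.008, -1.0]]
force: [-5.6, -14.6, 15.2]
opening: 0.638
```

Run:
```python
from h import *
p=cap('side','s10'); s=bot.read_state(); print(s['position'],s['opening'],s['force'],s['moment'])
cv2.imwrite('pics/s10z.png',cv2.resize(p['pixels'][280:400,220:340],None,fx=5,fy=5))
```

```text
[0.60722029 0.15778912 0.1346952 ] 0.6454226378257756 [ -5.95623839 -14.43921737  15.1366519 ] [-2.48992033  0.95583618  0.13431007]
```

View pics/s10z.png

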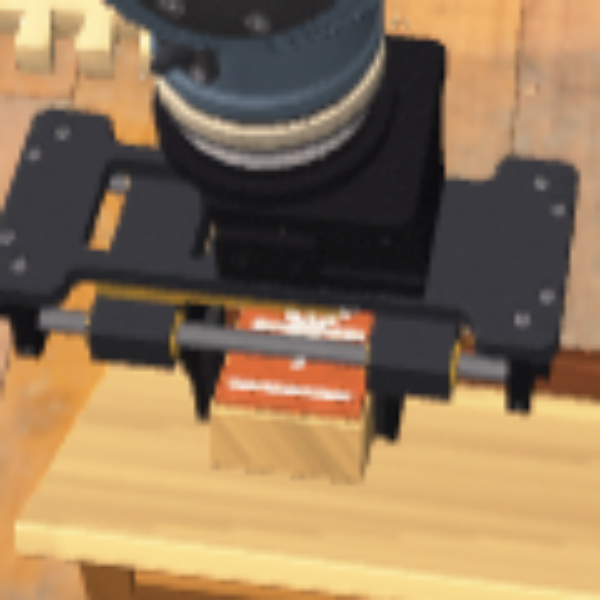

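>>> play_rows([
  {"tx": 0, "ty": -0.006, "tz": -0.002, "turn": 0},
  {"tx": 0, "ty": -0.006, "tz": -0.002, "turn": 0},
  {"tx": 0, "ty": -0.004, "tz": -0.002, "turn": 0},
  {"tx": 0, "ty": 0, "tz": 0, "turn": 0},
])

```text
time_s: 12.35
position: [0.6102, 0.1491, 0.1308]
tcp_rot: [[0.997, -0.074, 0.008], [-0.074, -0.997, -0.0], [0.008, -0.0, -1.0]]
force: [-1.0, -1.0, 14.1]
opening: 0.64
```

Run:
```python
from h import *
s=bot.read_state(); print(s['position'],s['opening'],s['force'],s['moment'])
```

```text
[0.61016327 0.14914874 0.13078023] 0.6404108069743547 [-1.03304802 -1.00725708 14.12069038] [-0.41935384  0.34038196 -0.01301052]
```

>>> play_rows([
  {"tx": 0, "ty": 0, "tz": 0.002, "turn": 0},
  {"tx": 0, "ty": 0, "tz": 0, "turn": 0},
  {"tx": 0, "ty": 0, "tz": 0, "turn": 0},
  {"tx": 0, "ty": 0, "tz": 0, "turn": 0},
], gripper=0.85)

```text
time_s: 12.75
position: [0.6072, 0.1499, 0.1276]
tcp_rot: [[0.997, -0.074, -0.001], [-0.074, -0.997, -0.0], [-0.001, 0.0, -1.0]]
force: [0.5, 0.3, 0.1]
opening: 0.835
```

>>> play_rows([
  {"tx": 0, "ty": 0, "tz": 0.03, "turn": 0},
  {"tx": 0, "ty": 0, "tz": 0.05, "turn": 0},
  {"tx": 0, "ty": -0.03, "tz": 0.05, "turn": 0},
  {"tx": 0, "ty": -0.06, "tz": 0, "turn": 0},
  {"tx": 0, "ty": -0.06, "tz": 0, "turn": 0},
], gripper=1)

```text
time_s: 13.25
position: [0.608, 0.0295, 0.2334]
tcp_rot: [[0.997, -0.071, 0.004], [-0.071, -0.997, -0.001], [0.004, 0.0, -1.0]]
force: [0.6, -0.4, -0.4]
opening: 0.995
```

```bash
cat > chk.py <<'E'
import sys
from h import *
from scipy.spatial.transform import Rotation as R
p,r=find('side',sys.argv[1])
cv2.imwrite('pics/%s.png'%sys.argv[3],cv2.resize(p['pixels'][310:420,200:400],None,fx=4,fy=4))
v=[.5467,.1259,-.0738]
reg=r['region'].astype(float)
def B(w):
    c,s=np.cos(w[2]),np.sin(w[2]); return [D(v,(w[0]+c*a*.042-s*b*.028,w[1]+s*a*.042+c*b*.028,k*.032)) for a in(-1,1) for b in(-1,1) for k in(0,1)]
def f(w):
    m=sil(p,B(w)); return 1-np.minimum(m,reg).sum()/np.maximum(m,reg).sum()
x0=np.array([.042,float(sys.argv[2]),0]); o=minimize(f,x0,method='Nelder-Mead',options=dict(initial_simplex=x0+np.array([[0,0,0],[.008,0,0],[0,.008,0],[0,0,.1]])))
print('deck xy yaw',o.x,o.fun)
E
python3 chk.py light_block -.058 s11; python3 -c "
from h import *
s=bot.read_state(); print(s['time_s'],s['position'])"
```

```text
deck xy yaw [ 0.02473329 -0.06311891  0.02672468] 0.12444927485421131
13.35 [0.6078814  0.0244965  0.23203339]
```

View pics/s11.png

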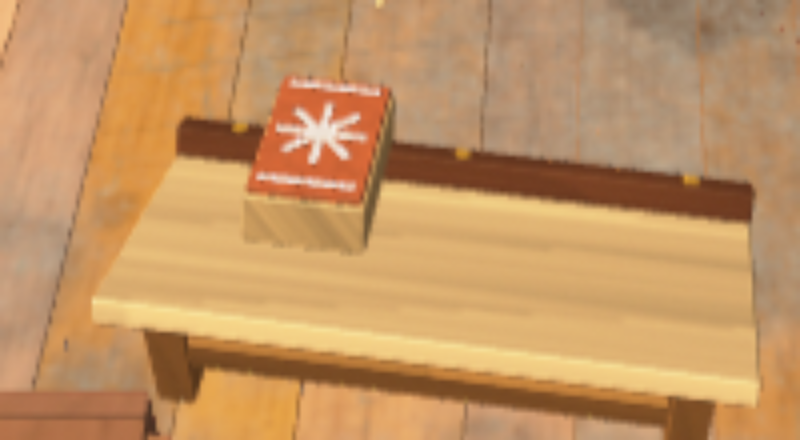

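Run:
```python
from h import *
p=vision.capture('side'); v=[.5467,.1259,-.0738]
O=D(v,(0,0,0)); A=np.array([D(v,(1,0,0))-O,D(v,(0,1,0))-O,D(v,(0,0,1))-O])
for uv in((244,240),(364,252)):
    o,d=ray(p,(200+uv[0]/4,310+uv[1]/4)); t=(O-o)@A[2]/(d@A[2]); print(A@(o+t*d-O))
reg=nets.masks_of(p,'light_block')[0]['region'].astype(float)
def B(w):
    c,s=np.cos(w[2]),np.sin(w[2]); q=w[3]
    out=[]
    for a in(-.084,0):
        for b in(-1,1):
            for k in(0,.032):
                l=a*np.cos(q)+k*np.sin(q); z=-a*np.sin(q)+k*np.cos(q)
                out.append(D(v,(w[0]+c*l-s*b*.028,w[1]+s*l+c*b*.028,z)))
    return out
def f(w):
    m=sil(p,B(w)); return 1-np.minimum(m,reg).sum()/np.maximum(m,reg).sum()
best=None
for q in(.05,.2,.35):
    x0=np.array([.07,-.06,0,q]); o=minimize(f,x0,method='Nelder-Mead',options=dict(maxiter=600,initial_simplex=x0+np.array([[0,0,0,0],[.008,0,0,0],[0,.008,0,0],[0,0,.1,0],[0,0,0,.1]])))
    print(o.x,o.fun,np.degrees(o.x[3]))
    b=np.array(B(o.x)); print('centre',b.mean(0),'front edge',b[4],b[6])
```

```text
[ 6.87977901e-02 -8.89876193e-02 -2.06900395e-17]
[ 6.68786377e-02 -3.46891374e-02 -4.72082058e-18]
[ 0.07075302 -0.06116717  0.00660887  0.17793356] 0.04869969116468387 10.19484174684929
centre [0.60915909 0.13766449 0.06819998] front edge [0.64015358 0.18059242 0.06746903] [0.5842836  0.18440174 0.06728398]
[ 0.0717845  -0.0606042   0.01660574  0.18732837] 0.04775581615023805 10.73312473901374
centre [0.60904474 0.13858227 0.06914007] front edge [0.63967264 0.18176676 0.06812472] [0.58377339 0.18509214 0.06765978]
[ 0.07067694 -0.0609673   0.00959738  0.17604495] 0.0483916895747315 10.08663240423989
centre [0.60907003 0.13760434 0.06807754] front edge [0.63995406 0.18061377 0.06747283] [0.58407475 0.18427846 0.06720411]
```

>>> play_rows([
  {"tx": 0.001, "ty": 0.0485, "tz": 0, "turn": 0},
  {"tx": 0, "ty": 0.0485, "tz": 0, "turn": 0},
  {"tx": 0, "ty": 0.0485, "tz": 0, "turn": 0},
  {"tx": 0, "ty": 0, "tz": -0.05, "turn": 0},
  {"tx": 0, "ty": 0, "tz": -0.05, "turn": 0},
  {"tx": 0, "ty": 0, "tz": -0.027, "turn": 0},
  {"tx": 0, "ty": 0, "tz": 0, "turn": 0},
  {"tx": 0, "ty": 0, "tz": 0, "turn": 0},
])

```text
time_s: 14.25
position: [0.6078, 0.1476, 0.1299]
tcp_rot: [[0.997, -0.072, -0.001], [-0.072, -0.997, 0.0], [-0.001, -0.0, -1.0]]
force: [0.8, -0.2, 0.4]
opening: 1.002
```

>>> play_rows([
  {"tx": 0, "ty": 0, "tz": 0, "turn": 0},
  {"tx": 0, "ty": 0, "tz": 0, "turn": 0},
  {"tx": 0, "ty": 0, "tz": 0, "turn": 0},
  {"tx": 0, "ty": 0, "tz": 0, "turn": 0},
  {"tx": 0, "ty": 0, "tz": 0, "turn": 0},
  {"tx": 0, "ty": 0, "tz": 0, "turn": 0},
], gripper=0)

```text
time_s: 14.85
position: [0.6086, 0.1461, 0.1308]
tcp_rot: [[0.997, -0.074, 0.001], [-0.074, -0.997, -0.0], [0.001, -0.0, -1.0]]
force: [0.2, 0.2, 1.9]
opening: 0.638
```

>>> play_rows([
  {"tx": 0, "ty": 0, "tz": 0.012, "turn": 0},
  {"tx": 0, "ty": 0.017, "tz": 0.017, "turn": 0},
  {"tx": 0, "ty": 0.017, "tz": 0.012, "turn": 0},
  {"tx": 0, "ty": 0, "tz": 0, "turn": 0},
])

```text
time_s: 15.25
position: [0.6088, 0.1754, 0.1647]
tcp_rot: [[0.997, -0.072, 0.003], [-0.072, -0.997, 0.001], [0.003, -0.001, -1.0]]
force: [0.2, 0.4, -1.6]
opening: 0.644
```

>>> play_rows([
  {"tx": 0, "ty": 0, "tz": -0.01, "turn": 0},
  {"tx": 0, "ty": 0, "tz": -0.006, "turn": 0},
  {"tx": 0, "ty": 0.002, "tz": -0.006, "turn": 0},
  {"tx": 0, "ty": 0.002, "tz": -0.006, "turn": 0},
  {"tx": 0, "ty": 0.001, "tz": -0.004, "turn": 0},
  {"tx": 0, "ty": 0, "tz": 0, "turn": 0},
])

```text
time_s: 15.85
position: [0.6074, 0.1754, 0.1381]
tcp_rot: [[0.997, -0.073, -0.003], [-0.073, -0.997, -0.003], [-0.003, 0.004, -1.0]]
force: [-3.7, -6.3, 8.6]
opening: 0.64
```

Run:
```python
from h import *
p=cap('side','s12'); s=bot.read_state(); print(s['position'],s['opening'],s['force'],s['moment'])
cv2.imwrite('pics/s12z.png',cv2.resize(p['pixels'][290:410,220:340],None,fx=5,fy=5))
```

```text
[0.60739989 0.17541818 0.13811114] 0.6434146400622881 [-3.95315594 -6.1434953   9.46531029] [-0.93966392  0.47476027 -0.00673088]
```

View pics/s12z.png

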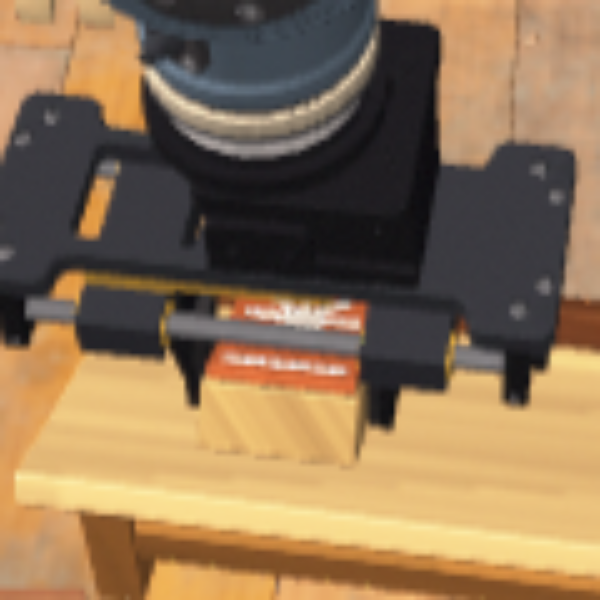

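Run:
```python
from h import *
p=vision.capture('side'); v=[.5467,.1259,-.0738]
O=D(v,(0,0,0)); A=np.array([D(v,(1,0,0))-O,D(v,(0,1,0))-O,D(v,(0,0,1))-O])
for b,t in(((201,447),(205,380)),((354,465),(361,391))):
    o,d=ray(p,(220+b[0]/5,290+b[1]/5)); q=o+d*((O-o)@A[2]/(d@A[2])); e=A@(q-O)
    tp=np.array([220+t[0]/5,290+t[1]/5])
    best=min(((np.hypot(*(np.array(proj(p,D(v,(e[0]+.032*np.sin(th),e[1],.032*np.cos(th)))))-tp)),np.degrees(th)) for th in np.radians(np.arange(-10,40,.5))))
    print(e,best)
```

```text
[ 9.98663771e-02 -8.31217006e-02  4.20426039e-17] (np.float64(1.2638382183273704), np.float64(15.5))
[ 9.95786014e-02 -2.95254269e-02  3.60269469e-17] (np.float64(0.9225390752498924), np.float64(10.0))
```

>>> play_rows([
  {"tx": 0, "ty": 0, "tz": 0.002, "turn": 0},
  {"tx": 0, "ty": 0, "tz": 0, "turn": 0},
  {"tx": 0, "ty": 0, "tz": 0, "turn": 0},
  {"tx": 0, "ty": 0, "tz": 0, "turn": 0},
], gripper=0.72)

```text
time_s: 16.35
position: [0.608, 0.1767, 0.1391]
tcp_rot: [[0.997, -0.073, -0.001], [-0.073, -0.997, -0.001], [-0.001, 0.002, -1.0]]
force: [-2.7, -5.7, 5.8]
opening: 0.716
```

Run:
```python
from h import *
p=cap('side','s13'); s=bot.read_state(); print(s['position'],s['opening'],s['force'])
cv2.imwrite('pics/s13z.png',cv2.resize(p['pixels'][290:410,220:340],None,fx=5,fy=5))
```

```text
[0.60801755 0.1766698  0.13908391] 0.7188010535840736 [-1.86768427 -5.27368963  5.47542898]
```

View pics/s13z.png

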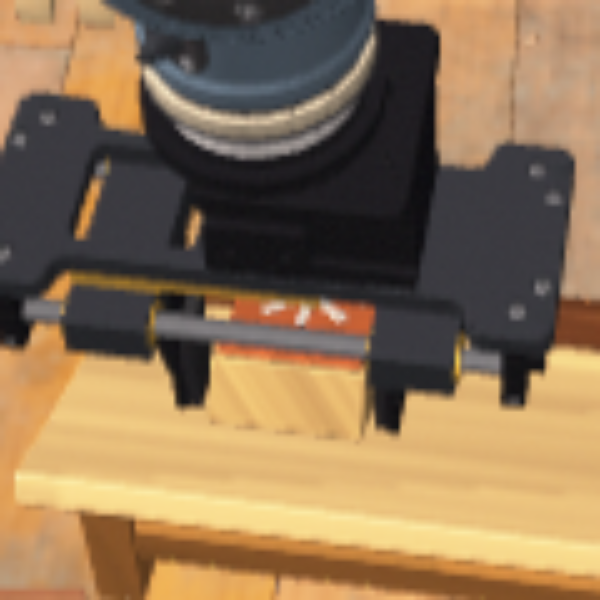

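>>> play_rows([
  {"tx": 0, "ty": 0, "tz": 0.01, "turn": 0},
  {"tx": 0, "ty": 0, "tz": 0.05, "turn": 0},
  {"tx": 0, "ty": -0.03, "tz": 0.05, "turn": 0},
  {"tx": 0, "ty": -0.06, "tz": 0.01, "turn": 0},
  {"tx": -0.02, "ty": -0.06, "tz": 0, "turn": 0},
  {"tx": -0.02, "ty": -0.06, "tz": 0, "turn": 0},
  {"tx": -0.02, "ty": -0.06, "tz": 0, "turn": 0},
], gripper=1)

```text
time_s: 17.1
position: [0.5607, -0.0377, 0.2353]
tcp_rot: [[0.997, -0.073, 0.002], [-0.073, -0.997, 0.001], [0.002, -0.001, -1.0]]
force: [0.7, 0.2, 0.3]
opening: 0.998
```

```bash
python3 chk.py light_block -.058 s14; python3 -c "
from h import *
s=bot.read_state(); print(s['time_s'],s['position'])"
```

```text
deck xy yaw [ 0.04276998 -0.05664129  0.02068169] 0.09778493633992957
17.2 [ 0.55981628 -0.04145134  0.23505628]
```

View pics/s14.png

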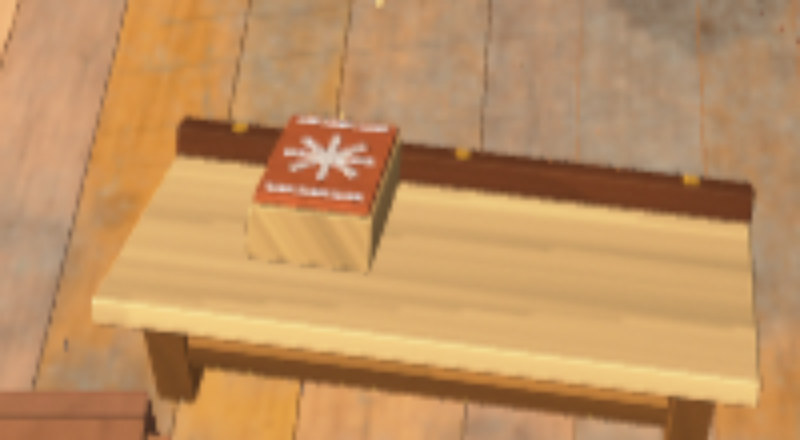

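Run:
```python
from h import *
p=cap('side','s15')
for uv in((245,410),(85,408),(270,450),(180,385)):
    print(uv,[onz(p,uv,z).round(3)[:2].tolist() for z in(0,.1,.2,.3)])
q=cap('scene','c15'); cv2.imwrite('pics/c15z.png',cv2.resize(q['pixels'][120:270,140:340],None,fx=4,fy=4))
v=[.5467,.1259,-.0738]; print(D(v,(.13,.14,0)),D(v,(.13,-.14,0)),D(v,(.13,.05,0)))
```

```text
(245, 410) [[0.668, 0.222], [0.649, 0.271], [0.631, 0.32], [0.612, 0.368]]
(85, 408) [[0.96, 0.235], [0.905, 0.282], [0.85, 0.329], [0.795, 0.376]]
(270, 450) [[0.613, 0.291], [0.601, 0.331], [0.589, 0.371], [0.577, 0.411]]
(180, 385) [[0.8, 0.18], [0.765, 0.234], [0.73, 0.288], [0.695, 0.342]]
[0.41538219 0.24849948 0.097     ] [0.69462003 0.22785423 0.097     ] [0.50513721 0.2418635  0.097     ]
```

View pics/c15z.png

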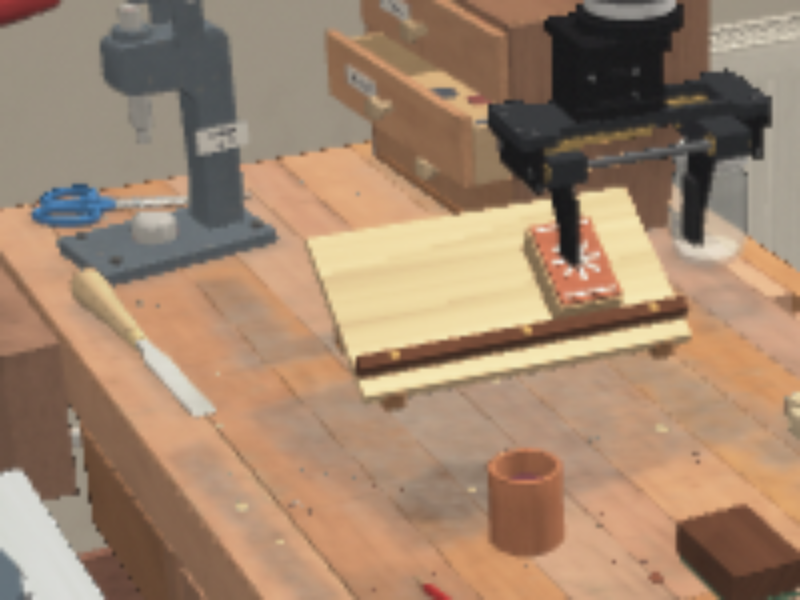

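View pics/s15.png

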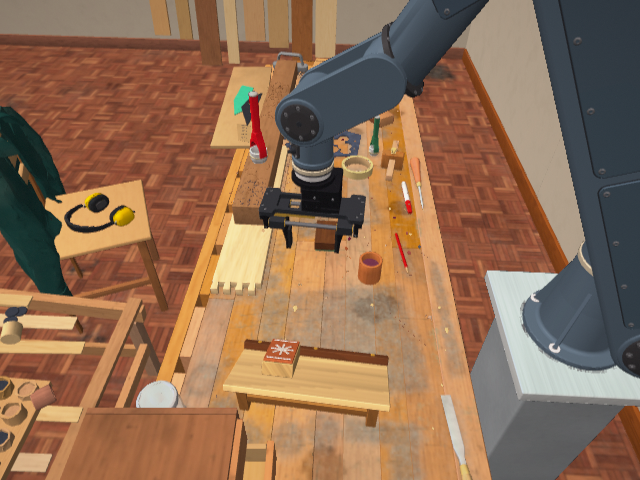

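>>> play_rows([
  {"tx": -0.007, "ty": -0.058, "tz": 0, "turn": 0.058},
  {"tx": -0.007, "ty": -0.058, "tz": 0, "turn": 0},
  {"tx": -0.007, "ty": -0.058, "tz": 0, "turn": 0},
  {"tx": -0.007, "ty": -0.058, "tz": 0, "turn": 0},
  {"tx": 0, "ty": 0, "tz": -0.06, "turn": 0},
  {"tx": 0, "ty": 0, "tz": -0.06, "turn": 0},
  {"tx": 0, "ty": 0, "tz": 0, "turn": 0},
  {"tx": 0, "ty": 0, "tz": 0, "turn": 0},
])

```text
time_s: 18.1
position: [0.5389, -0.2207, 0.1384]
tcp_rot: [[1.0, -0.011, -0.002], [-0.011, -1.0, 0.002], [-0.002, -0.002, -1.0]]
force: [1.0, 0.2, 0.9]
opening: 0.996
```

Run:
```python
from h import *
p=cap('wrist','w16'); s=bot.read_state(); print(s['position'])
for k in box(.5374,-.2368,np.radians(89.3)): print(np.round(proj(p,k),0),end=' ')
```

```text
[ 0.53998138 -0.22150858  0.14035026]
[363. 344.] [368. 371.] [279. 344.] [273. 371.] [367. 220.] [373. 231.] [275. 220.] [268. 230.]
```

View pics/w16.png

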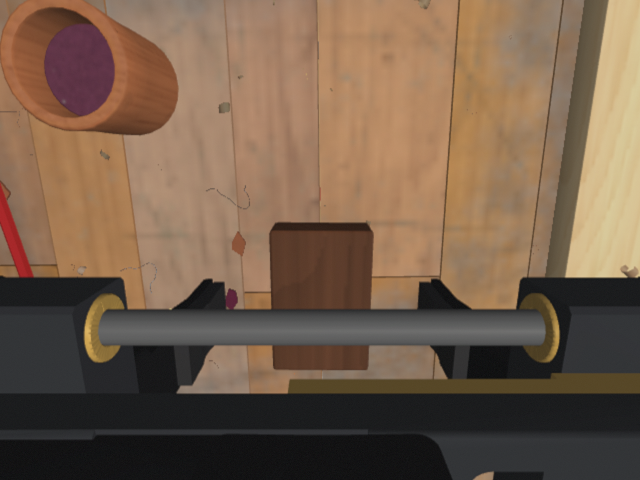

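>>> play_rows([
  {"tx": -0.002, "ty": -0.005, "tz": -0.04, "turn": 0},
  {"tx": 0, "ty": 0, "tz": -0.035, "turn": 0},
  {"tx": 0, "ty": 0, "tz": -0.005, "turn": 0},
  {"tx": 0, "ty": 0, "tz": 0, "turn": 0},
  {"tx": 0, "ty": 0, "tz": 0, "turn": 0},
])

```text
time_s: 18.65
position: [0.5383, -0.2268, 0.0776]
tcp_rot: [[1.0, -0.012, 0.004], [-0.012, -1.0, -0.003], [0.004, 0.003, -1.0]]
force: [1.0, -0.6, 0.4]
opening: 1.003
```

>>> play_rows([
  {"tx": 0, "ty": 0, "tz": 0, "turn": 0},
  {"tx": 0, "ty": 0, "tz": 0, "turn": 0},
  {"tx": 0, "ty": 0, "tz": 0, "turn": 0},
  {"tx": 0, "ty": 0, "tz": 0, "turn": 0},
  {"tx": 0, "ty": 0, "tz": 0, "turn": 0},
  {"tx": 0, "ty": 0, "tz": 0, "turn": 0},
], gripper=0)

```text
time_s: 19.25
position: [0.5369, -0.2265, 0.0752]
tcp_rot: [[1.0, -0.013, 0.0], [-0.013, -1.0, -0.0], [0.0, 0.0, -1.0]]
force: [0.5, 0.7, 1.4]
opening: 0.643
```

>>> play_rows([
  {"tx": 0, "ty": 0, "tz": 0.03, "turn": 0},
  {"tx": 0, "ty": 0, "tz": 0.06, "turn": -0.058},
  {"tx": 0, "ty": 0, "tz": 0.06, "turn": 0},
  {"tx": 0, "ty": 0, "tz": 0.04, "turn": 0},
  {"tx": -0.0056, "ty": 0.0574, "tz": 0, "turn": 0},
  {"tx": -0.0056, "ty": 0.0574, "tz": 0, "turn": 0},
  {"tx": -0.0056, "ty": 0.0574, "tz": 0, "turn": 0},
  {"tx": -0.0056, "ty": 0.0574, "tz": 0, "turn": 0},
  {"tx": -0.0056, "ty": 0.0574, "tz": 0, "turn": 0},
  {"tx": -0.0056, "ty": 0.0574, "tz": 0, "turn": 0},
])

```text
time_s: 20.25
position: [0.509, 0.0508, 0.2267]
tcp_rot: [[0.997, -0.074, -0.001], [-0.074, -0.997, 0.0], [-0.001, -0.0, -1.0]]
force: [1.8, -0.8, -0.8]
opening: 0.642
```

>>> play_rows([
  {"tx": -0.0056, "ty": 0.0574, "tz": 0, "turn": 0},
  {"tx": -0.0056, "ty": 0.0574, "tz": 0, "turn": 0},
  {"tx": -0.0056, "ty": 0.0574, "tz": 0, "turn": 0},
  {"tx": -0.0056, "ty": 0.0574, "tz": 0, "turn": 0},
  {"tx": -0.0056, "ty": 0.0574, "tz": 0, "turn": 0},
  {"tx": 0, "ty": 0, "tz": 0, "turn": 0},
  {"tx": 0, "ty": 0, "tz": 0, "turn": 0},
])

```text
time_s: 20.95
position: [0.4865, 0.2795, 0.2264]
tcp_rot: [[0.998, -0.071, -0.001], [-0.071, -0.998, -0.001], [-0.001, 0.001, -1.0]]
force: [0.8, -0.5, -1.3]
opening: 0.645
```

Run:
```python
from h import *
p=cap('side','s17'); s=bot.read_state(); print(s['position'],s['opening'],s['force'])
cv2.imwrite('pics/s17z.png',cv2.resize(p['pixels'][260:460,220:420],None,fx=3,fy=3))
p=cap('scene','c17');cv2.imwrite('pics/c17z.png',cv2.resize(p['pixels'][100:270,160:340],None,fx=3.5,fy=3.5))
```

```text
[0.48679705 0.2784304  0.22649321] 0.6377849660789805 [-0.54672473 -0.38624392 -2.19471917]
```

View pics/s17z.png

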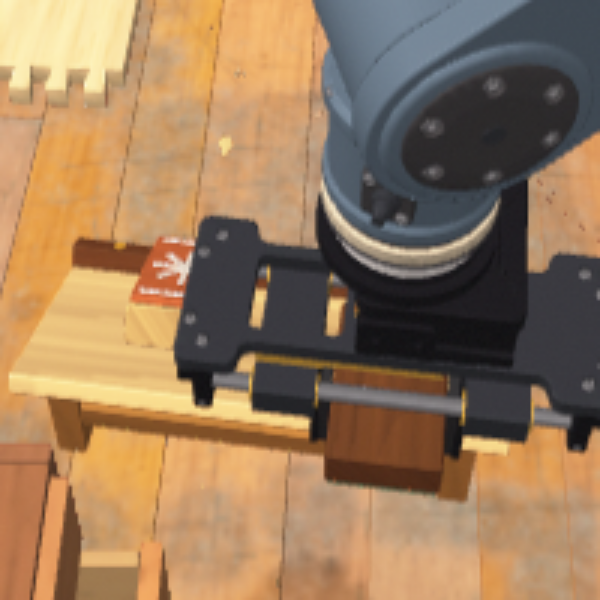

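View pics/c17z.png

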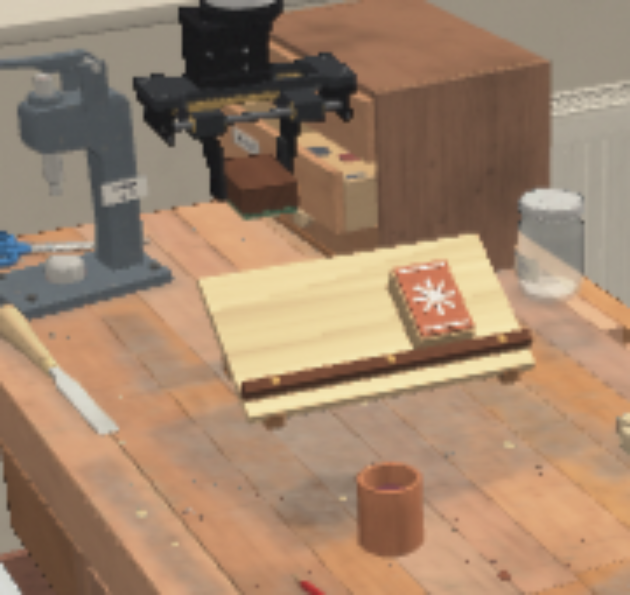

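>>> play_rows([
  {"tx": 0, "ty": 0, "tz": -0.03, "turn": 0},
  {"tx": 0, "ty": 0, "tz": -0.03, "turn": 0},
  {"tx": 0, "ty": 0, "tz": -0.0063, "turn": 0},
  {"tx": 0, "ty": 0, "tz": -0.0063, "turn": 0},
  {"tx": 0, "ty": 0, "tz": -0.0063, "turn": 0},
  {"tx": 0, "ty": 0, "tz": -0.0063, "turn": 0},
])

```text
time_s: 21.65
position: [0.4868, 0.2788, 0.1607]
tcp_rot: [[0.997, -0.077, -0.002], [-0.077, -0.997, 0.002], [-0.002, -0.002, -1.0]]
force: [-5.4, 4.3, 9.3]
opening: 0.643
```

>>> play_rows([
  {"tx": 0, "ty": 0, "tz": -0.0063, "turn": 0},
  {"tx": 0, "ty": 0, "tz": -0.0063, "turn": 0},
  {"tx": 0, "ty": 0, "tz": -0.0063, "turn": 0},
])

```text
time_s: 21.95
position: [0.4877, 0.2787, 0.1458]
tcp_rot: [[0.997, -0.076, 0.001], [-0.076, -0.997, 0.001], [0.001, -0.002, -1.0]]
force: [-1.8, 2.4, 8.7]
opening: 0.641
```

Run:
```python
from h import *
s=bot.read_state(); print(s['position'],s['opening'],s['force'])
p=cap('scene','c18');cv2.imwrite('pics/c18z.png',cv2.resize(p['pixels'][120:240,180:300],None,fx=5,fy=5))
```

```text
[0.4876665  0.27868678 0.14579864] 0.6411938914261868 [-1.82306799  2.43492451  8.68920972]
```

View pics/c18z.png

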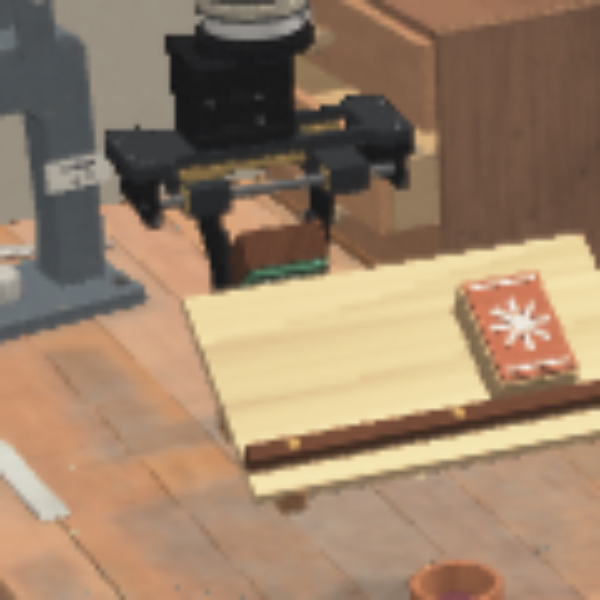

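>>> play_rows([
  {"tx": 0, "ty": 0, "tz": -0.008, "turn": 0},
  {"tx": 0, "ty": 0, "tz": -0.008, "turn": 0},
  {"tx": 0, "ty": 0, "tz": -0.008, "turn": 0},
  {"tx": 0, "ty": 0, "tz": -0.008, "turn": 0},
  {"tx": 0, "ty": 0, "tz": -0.008, "turn": 0},
  {"tx": 0, "ty": 0, "tz": -0.006, "turn": 0},
])

```text
time_s: 22.6
position: [0.4912, 0.2806, 0.1102]
tcp_rot: [[0.997, -0.077, 0.01], [-0.077, -0.997, 0.006], [0.009, -0.007, -1.0]]
force: [0.5, 8.5, 11.0]
opening: 0.645
```

>>> play_rows([
  {"tx": 0, "ty": -0.005, "tz": 0, "turn": 0},
  {"tx": 0, "ty": -0.005, "tz": 0, "turn": 0},
])

```text
time_s: 22.8
position: [0.4912, 0.2755, 0.1092]
tcp_rot: [[0.997, -0.08, 0.011], [-0.08, -0.997, 0.011], [0.01, -0.012, -1.0]]
force: [-0.5, 23.8, -1.9]
opening: 0.638
```

Run:
```python
from h import *
s=bot.read_state(); print(s['position'],s['opening'],s['force'])
p=cap('scene','c19');cv2.imwrite('pics/c19z.png',cv2.resize(p['pixels'][120:240,180:300],None,fx=5,fy=5))
p=cap('side','s19');cv2.imwrite('pics/s19z.png',cv2.resize(p['pixels'][320:470,270:420],None,fx=4,fy=4))
```

```text
[0.49122621 0.27549008 0.10922619] 0.6378951515512404 [-0.54339153 23.77439828 -1.94162461]
```

View pics/c19z.png

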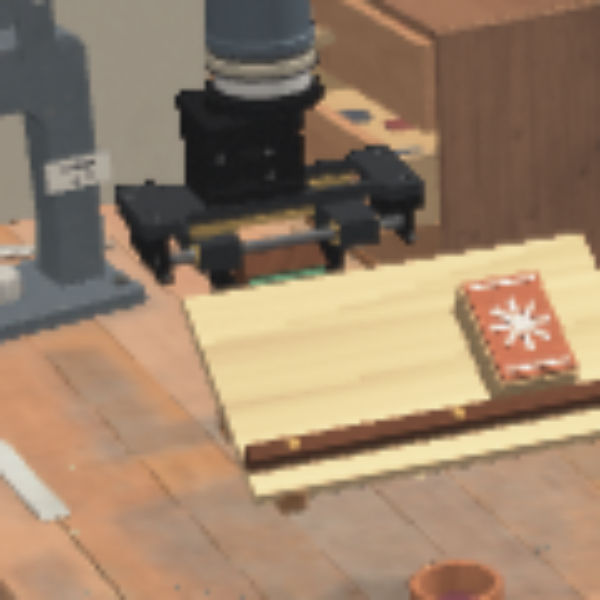

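View pics/s19z.png

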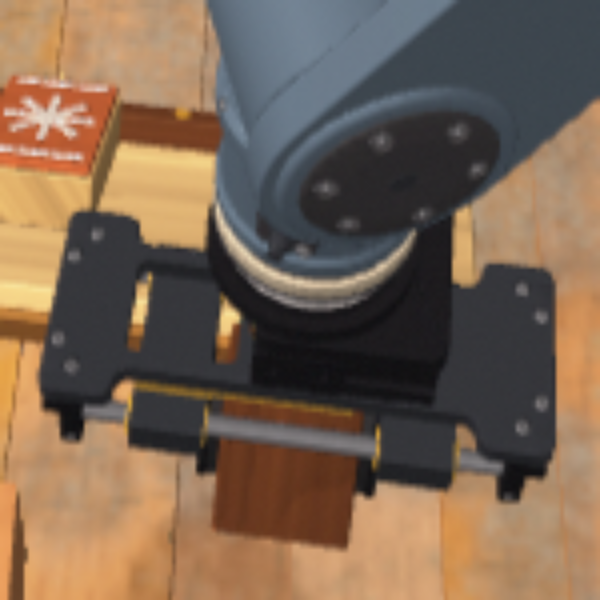

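>>> play_rows([
  {"tx": 0, "ty": 0.012, "tz": 0.005, "turn": 0},
  {"tx": 0, "ty": 0.005, "tz": 0.05, "turn": 0},
  {"tx": 0, "ty": 0, "tz": 0.06, "turn": 0},
  {"tx": 0, "ty": 0, "tz": 0.06, "turn": 0},
  {"tx": 0.0072, "ty": -0.06, "tz": 0, "turn": 0},
  {"tx": 0.0072, "ty": -0.06, "tz": 0, "turn": 0},
  {"tx": 0.0072, "ty": -0.06, "tz": 0, "turn": 0},
  {"tx": 0.0072, "ty": -0.06, "tz": 0, "turn": 0},
  {"tx": 0.0072, "ty": -0.06, "tz": 0, "turn": 0},
  {"tx": 0.0072, "ty": -0.06, "tz": 0, "turn": 0},
])

```text
time_s: 23.9
position: [0.5218, -0.0064, 0.2479]
tcp_rot: [[0.997, -0.075, 0.001], [-0.075, -0.997, -0.001], [0.001, 0.001, -1.0]]
force: [0.2, 0.1, -0.1]
opening: 0.639
```

>>> play_rows([
  {"tx": 0.0072, "ty": -0.06, "tz": 0, "turn": 0},
  {"tx": 0.0072, "ty": -0.06, "tz": 0, "turn": 0},
  {"tx": 0, "ty": -0.02, "tz": -0.03, "turn": 0},
  {"tx": 0, "ty": 0, "tz": -0.06, "turn": 0},
  {"tx": 0, "ty": 0, "tz": 0, "turn": 0},
])

```text
time_s: 24.4
position: [0.5295, -0.116, 0.1699]
tcp_rot: [[0.997, -0.077, -0.013], [-0.077, -0.997, 0.005], [-0.013, -0.004, -1.0]]
force: [-2.2, 0.7, -1.6]
opening: 0.645
```

Run:
```python
from h import *
s=bot.read_state(); print(s['position'],s['opening'],s['force'])
p=cap('scene','c20');cv2.imwrite('pics/c20z.png',cv2.resize(p['pixels'][120:280,220:380],None,fx=3.75,fy=3.75))
p=cap('side','s20');cv2.imwrite('pics/s20z.png',cv2.resize(p['pixels'][200:340,250:390],None,fx=4,fy=4))
```

```text
[ 0.52948712 -0.11601051  0.16985078] 0.6448224051288896 [-2.21143012  0.6784312  -1.58155469]
```

View pics/c20z.png

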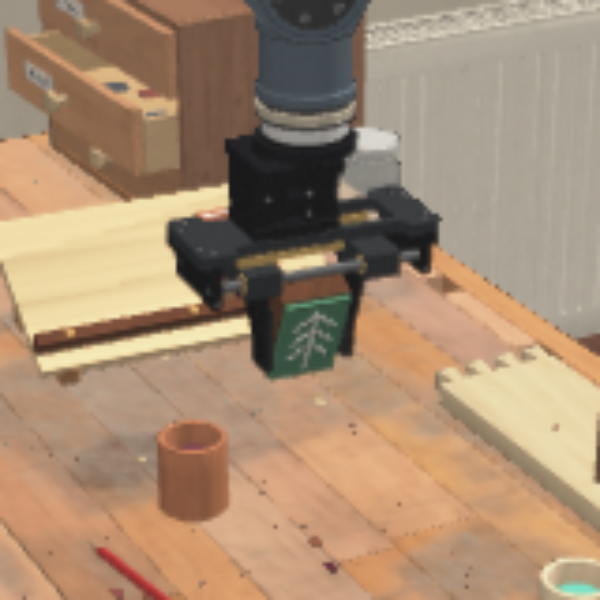

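View pics/s20z.png

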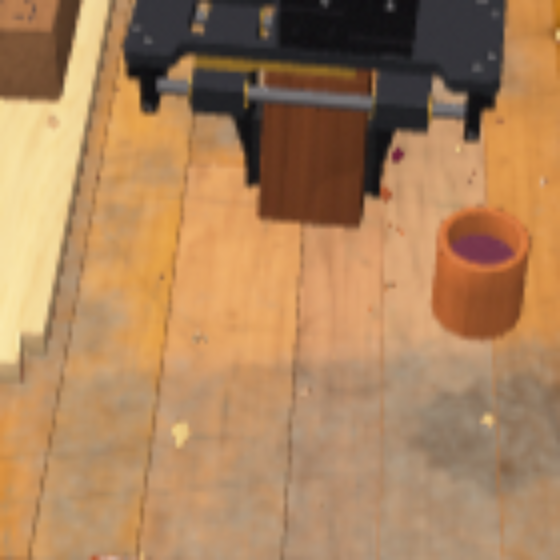

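>>> play_rows([
  {"tx": 0, "ty": 0, "tz": -0.05, "turn": 0},
  {"tx": 0, "ty": 0, "tz": -0.04, "turn": 0},
  {"tx": 0, "ty": 0, "tz": -0.008, "turn": 0},
  {"tx": 0, "ty": 0, "tz": -0.004, "turn": 0},
  {"tx": 0, "ty": 0, "tz": -0.004, "turn": 0},
  {"tx": 0, "ty": 0, "tz": 0, "turn": 0},
])

```text
time_s: 25.1
position: [0.5345, -0.1159, 0.0918]
tcp_rot: [[0.997, -0.073, 0.003], [-0.073, -0.997, -0.001], [0.003, 0.001, -1.0]]
force: [0.4, 0.7, -0.8]
opening: 0.641
```

Run:
```python
from h import *
s=bot.read_state(); print(s['position'],s['opening'],s['force'])
p=cap('scene','c21');cv2.imwrite('pics/c21z.png',cv2.resize(p['pixels'][150:270,250:370],None,fx=5,fy=5))
```

```text
[ 0.53450409 -0.11590556  0.09182802] 0.6410663492615549 [ 0.35527731  0.67658176 -0.78509428]
```

View pics/c21z.png

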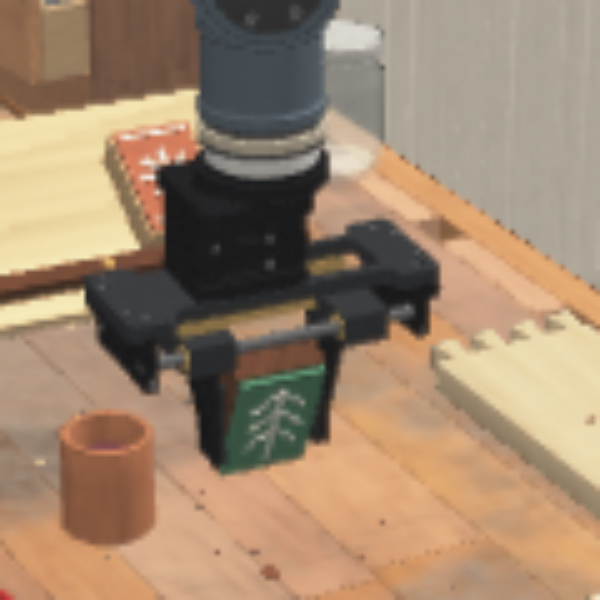

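>>> play_rows([
  {"tx": 0, "ty": 0, "tz": -0.004, "turn": 0},
  {"tx": 0, "ty": 0, "tz": -0.004, "turn": 0},
  {"tx": 0, "ty": 0, "tz": 0, "turn": 0},
])

```text
time_s: 25.45
position: [0.5343, -0.116, 0.0867]
tcp_rot: [[0.997, -0.074, 0.003], [-0.074, -0.997, -0.001], [0.003, 0.001, -1.0]]
force: [-2.8, 0.9, 19.1]
opening: 0.638
```

>>> play_rows([
  {"tx": 0, "ty": 0, "tz": -0.003, "turn": 0},
  {"tx": 0, "ty": 0, "tz": 0, "turn": 0},
])

```text
time_s: 25.65
position: [0.5342, -0.1162, 0.086]
tcp_rot: [[0.997, -0.073, 0.003], [-0.073, -0.997, -0.002], [0.003, 0.002, -1.0]]
force: [-4.8, 1.1, 31.5]
opening: 0.642
```

>>> play_rows([
  {"tx": 0, "ty": 0.006, "tz": 0.001, "turn": 0},
  {"tx": 0, "ty": 0.005, "tz": 0, "turn": 0},
  {"tx": 0, "ty": 0, "tz": 0, "turn": 0},
])

```text
time_s: 25.95
position: [0.5362, -0.1097, 0.0861]
tcp_rot: [[0.997, -0.072, 0.008], [-0.072, -0.997, -0.006], [0.008, 0.006, -1.0]]
force: [-3.1, -5.6, 22.5]
opening: 0.639
```

Run:
```python
from h import *
s=bot.read_state(); print(s['position'],s['opening'],s['force'])
p=cap('scene','c22');cv2.imwrite('pics/c22z.png',cv2.resize(p['pixels'][150:270,250:370],None,fx=5,fy=5))
```

```text
[ 0.53623331 -0.10966997  0.08613873] 0.6394652831358747 [-3.10090327 -5.63618357 22.47762903]
```

View pics/c22z.png

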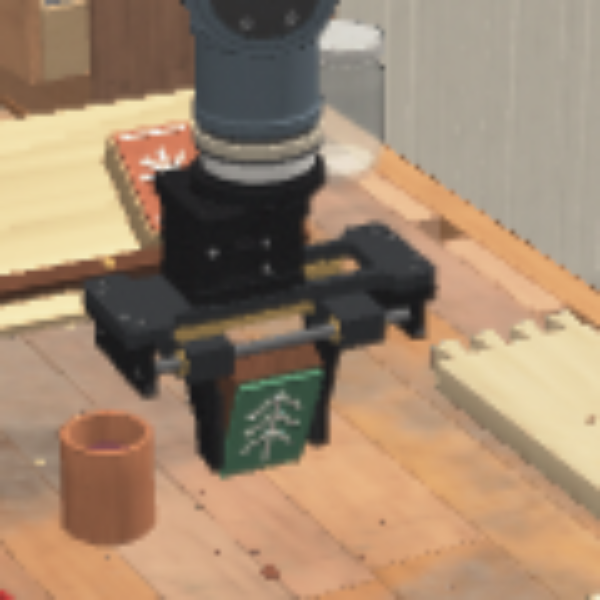

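Run:
```python
from h import *
p=vision.capture('scene')
t=np.array([.0739,.9973,0]); 
for b,tp in(((218,475),(238,388)),((303,461),(322,369))):
    q=onz(p,(250+b[0]/5,150+b[1]/5),0); u=np.array([250+tp[0]/5,150+tp[1]/5])
    r=[(np.hypot(*(np.array(proj(p,q-t*.084*np.sin(L)+[0,0,.084*np.cos(L)]))-u)),np.degrees(L)) for L in np.radians(np.arange(-20,40,1))]
    print(q,min(r))
```

```text
[ 0.51386421 -0.10070046  0.        ] (np.float64(0.9041223029702697), np.float64(26.0))
[ 0.56549551 -0.10985063  0.        ] (np.float64(1.1252465190069398), np.float64(22.0))
```

Run:
```python
from h import *
ims=[]
t=np.array([.0739,.9973,0]); w=np.array([-.9973,.0739,0]); g=np.array([.5362,-.1097,.0351])
for cam,(x0,y0) in(('scene',(270,180)),('side',(280,190))):
    p=vision.capture(cam)
    for L in(5,15,25):
        im=cv2.resize(p['pixels'][y0:y0+80,x0:x0+80],None,fx=3.3,fy=3.3,interpolation=cv2.INTER_CUBIC)
        l=np.radians(L); up=-t*np.sin(l)+np.array([0,0,np.cos(l)]); fn=-t*np.cos(l)-np.array([0,0,np.sin(l)])
        c=lambda a,s,n:np.array([int(k) for k in (np.array(proj(p,g+up*a+w*s*.028+fn*n))-[x0,y0])*3.3])
        for n in(.0242,-.0078):
            q=np.array([c(-.032,-1,n),c(-.032,1,n),c(.052,1,n),c(.052,-1,n)]); cv2.polylines(im,[q],True,(0,255,255) if n>0 else (255,255,0),1)
        cv2.putText(im,cam+str(L),(5,15),0,.5,(0,0,255),1); ims.append(im)
cv2.imwrite('pics/fit23.png',np.vstack([np.hstack(ims[:3]),np.hstack(ims[3:])]))
```

```text
(no output)
```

View pics/fit23.png

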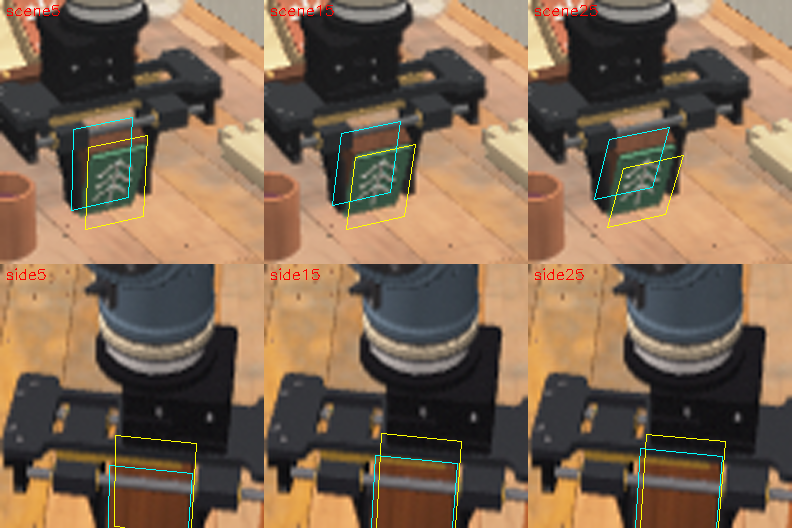

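>>> play_rows([
  {"tx": 0, "ty": 0, "tz": 0.04, "turn": 0},
  {"tx": 0, "ty": 0, "tz": 0.06, "turn": 0},
  {"tx": 0, "ty": 0, "tz": 0.06, "turn": 0},
  {"tx": -0.0064, "ty": 0.0564, "tz": 0.02, "turn": 0},
  {"tx": -0.0064, "ty": 0.0564, "tz": 0.015, "turn": 0},
  {"tx": -0.0064, "ty": 0.0564, "tz": 0, "turn": 0},
  {"tx": -0.0064, "ty": 0.0564, "tz": 0, "turn": 0},
  {"tx": -0.0064, "ty": 0.0564, "tz": 0, "turn": 0},
  {"tx": -0.0064, "ty": 0.0564, "tz": 0, "turn": 0},
  {"tx": -0.0064, "ty": 0.0564, "tz": 0, "turn": 0},
])

```text
time_s: 27.15
position: [0.497, 0.2107, 0.2383]
tcp_rot: [[0.997, -0.074, 0.0], [-0.074, -0.997, -0.0], [0.0, 0.0, -1.0]]
force: [1.4, -0.5, -2.2]
opening: 0.641
```

>>> play_rows([
  {"tx": -0.0064, "ty": 0.0564, "tz": 0, "turn": 0},
  {"tx": -0.0064, "ty": 0.0564, "tz": 0, "turn": 0},
  {"tx": 0, "ty": 0, "tz": -0.06, "turn": 0},
  {"tx": 0, "ty": 0, "tz": -0.06, "turn": 0},
  {"tx": 0, "ty": 0, "tz": -0.04, "turn": 0},
  {"tx": 0, "ty": 0, "tz": 0, "turn": 0},
])

```text
time_s: 27.75
position: [0.4842, 0.2982, 0.1058]
tcp_rot: [[0.997, -0.073, -0.01], [-0.073, -0.997, -0.004], [-0.01, 0.005, -1.0]]
force: [-0.0, 0.2, -0.7]
opening: 0.646
```

>>> play_rows([
  {"tx": 0, "ty": -0.012, "tz": 0, "turn": 0},
  {"tx": 0, "ty": -0.01, "tz": 0, "turn": 0},
  {"tx": 0, "ty": -0.008, "tz": 0, "turn": 0},
  {"tx": 0, "ty": -0.008, "tz": 0, "turn": 0},
])

```text
time_s: 28.15
position: [0.489, 0.2722, 0.1125]
tcp_rot: [[0.997, -0.081, 0.006], [-0.081, -0.997, 0.01], [0.005, -0.011, -1.0]]
force: [-3.5, 27.1, -0.9]
opening: 0.644
```

>>> play_rows([
  {"tx": 0, "ty": -0.006, "tz": 0, "turn": 0},
  {"tx": 0, "ty": -0.006, "tz": 0, "turn": 0},
])

```text
time_s: 28.35
position: [0.4892, 0.2649, 0.1126]
tcp_rot: [[0.997, -0.08, 0.008], [-0.08, -0.997, 0.012], [0.007, -0.013, -1.0]]
force: [-2.8, 29.4, -4.3]
opening: 0.641
```

Run:
```python
from h import *
s=bot.read_state(); print(s['position'],s['opening'],s['force'],s['moment'])
p=cap('scene','c24');a=cv2.resize(p['pixels'][130:230,190:290],None,fx=4,fy=4,interpolation=cv2.INTER_CUBIC)
p=cap('side','s24');b=cv2.resize(p['pixels'][360:460,300:400],None,fx=4,fy=4,interpolation=cv2.INTER_CUBIC)
cv2.imwrite('pics/f24.png',np.hstack([a,b]))
```

```text
[0.48918125 0.26485681 0.11256039] 0.6414129040381971 [-2.82120262 29.36675504 -4.27142823] [3.96440012 0.31351595 0.00813027]
```

View pics/f24.png

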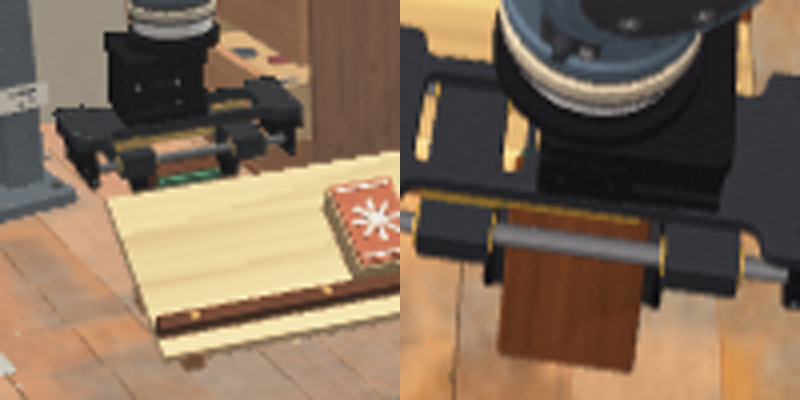

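>>> play_rows([
  {"tx": 0, "ty": 0.02, "tz": 0.005, "turn": 0},
  {"tx": 0, "ty": 0.005, "tz": 0.05, "turn": 0},
  {"tx": 0, "ty": 0, "tz": 0.06, "turn": 0},
  {"tx": 0, "ty": 0, "tz": 0.06, "turn": 0},
  {"tx": 0.0072, "ty": -0.06, "tz": 0, "turn": 0},
  {"tx": 0.0072, "ty": -0.06, "tz": 0, "turn": 0},
  {"tx": 0.0072, "ty": -0.06, "tz": 0, "turn": 0},
  {"tx": 0.0072, "ty": -0.06, "tz": 0, "turn": 0},
  {"tx": 0.0072, "ty": -0.06, "tz": 0, "turn": 0},
  {"tx": 0.0072, "ty": -0.06, "tz": 0, "turn": 0},
])

```text
time_s: 29.45
position: [0.5218, -0.0112, 0.2517]
tcp_rot: [[0.997, -0.074, 0.002], [-0.074, -0.997, -0.001], [0.002, 0.001, -1.0]]
force: [0.2, 1.1, -0.9]
opening: 0.641
```

>>> play_rows([
  {"tx": 0.0072, "ty": -0.06, "tz": 0, "turn": 0},
  {"tx": 0.0072, "ty": -0.06, "tz": -0.01, "turn": 0},
  {"tx": 0, "ty": 0, "tz": -0.05, "turn": 0},
  {"tx": 0, "ty": 0, "tz": -0.05, "turn": 0},
  {"tx": 0, "ty": 0, "tz": 0, "turn": 0},
  {"tx": 0, "ty": 0, "tz": 0, "turn": 0},
])

```text
time_s: 30.05
position: [0.5333, -0.105, 0.1629]
tcp_rot: [[0.997, -0.074, -0.0], [-0.074, -0.997, -0.0], [-0.0, 0.0, -1.0]]
force: [0.3, -0.0, -0.8]
opening: 0.641
```

```bash
cat > fit.py <<'E'
from h import *
s=bot.read_state(); print(s['time_s'],s['position'],s['force'])
T=s['position']; R_=np.array(s['tcp_rot']); w=R_[:,0]*[1,1,0]; w/=np.linalg.norm(w); t=np.array([-w[1],w[0],0]); g=T+R_[:,2]*.051
data=[]
for cam in('scene','side'):
    p,r=find(cam,'dark_block'); print(cam,r and r['confidence'])
    if r: data.append((p,r['region'].astype(np.uint8)))
    cv2.imwrite('pics/fit_%s.png'%cam,p['pixels'])
def corners(v):
    L,a,h=v; up=-t*np.sin(L)+np.array([0,0,np.cos(L)]); fn=-t*np.cos(L)-np.array([0,0,np.sin(L)])
    return [g+up*(x)+w*sg*.028+fn*n for x in(-.042+a,.042+a) for sg in(-1,1) for n in(h+.016,h-.016)]
def cost(v):
    c=0
    for p,m in data:
        S=sil(p,corners(v),3); mm=m.astype(float)
        # mask must lie within silhouette; silhouette outside mask's bottom part only: compare below lowest gripper occlusion with weight
        out=(mm*(1-S)).sum(); 
        ys,xs=np.nonzero(m); 
        # rows where mask is full
        extra=(S*(1-cv2.dilate(m,np.ones((3,3)))))[int(np.percentile(ys,40)):].sum()
        c+=(out+extra)/mm.sum()
    return c
best=None
for L in(-5,5,15,25):
    x0=np.array([np.radians(L),.01,.008]); o=minimize(cost,x0,method='Nelder-Mead',options=dict(maxiter=400,initial_simplex=x0+np.array([[0,0,0],[.15,0,0],[0,.008,0],[0,0,.008]])))
    print(np.degrees(o.x[0]).round(1),o.x[1:].round(4),round(o.fun,3))
    if best is None or o.fun<best.fun:best=o
ims=[]
for p,m in data:
    im=p['pixels'].copy(); c=np.array([proj(p,X) for X in corners(best.x)]); m0=c.mean(0).astype(int)-50
    im=cv2.resize(im[m0[1]:m0[1]+100,m0[0]:m0[0]+100],None,fx=4,fy=4,interpolation=cv2.INTER_CUBIC); c=((c-m0)*4).astype(int)
    for n,col in((0,(0,255,255)),(1,(255,255,0))):
        cv2.polylines(im,[c[[n,2+n,6+n,4+n]]],True,col,1)
    ims.append(im)
cv2.imwrite('pics/fitover.png',np.hstack(ims))
E
python3 fit.py
```

```text
30.05 [ 0.53330951 -0.10504569  0.16293745] [ 0.29944235 -0.04944574 -0.84926477]
scene 0.91
side 0.94
8.4 [ 0.0104 -0.0111] 0.308
12.5 [ 0.0089 -0.0087] 0.3
12.2 [ 0.0094 -0.0088] 0.299
23.2 [ 0.0056 -0.0079] 0.304
```

View pics/fitover.png

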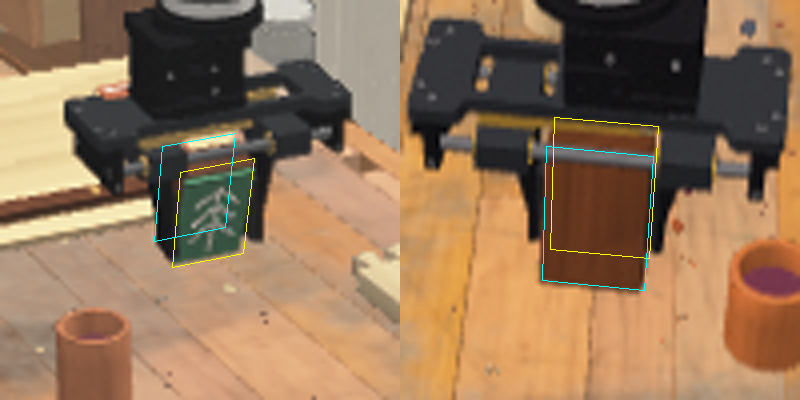

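>>> play_rows([
  {"tx": 0, "ty": 0, "tz": -0.05, "turn": 0},
  {"tx": 0, "ty": 0, "tz": -0.03, "turn": 0},
  {"tx": 0, "ty": 0, "tz": -0.012, "turn": 0},
  {"tx": 0, "ty": 0, "tz": -0.003, "turn": 0},
  {"tx": 0, "ty": 0, "tz": 0, "turn": 0},
])

```text
time_s: 30.75
position: [0.5342, -0.1048, 0.0873]
tcp_rot: [[0.997, -0.073, 0.002], [-0.073, -0.997, -0.001], [0.002, 0.001, -1.0]]
force: [-0.6, -0.1, -1.5]
opening: 0.644
```

>>> play_rows([
  {"tx": 0, "ty": 0, "tz": -0.003, "turn": 0},
  {"tx": 0, "ty": 0, "tz": -0.001, "turn": 0},
])

```text
time_s: 30.95
position: [0.5346, -0.1051, 0.0865]
tcp_rot: [[0.997, -0.073, 0.003], [-0.073, -0.997, -0.001], [0.003, 0.001, -1.0]]
force: [-4.6, 1.0, 23.6]
opening: 0.643
```

>>> play_rows([
  {"tx": 0, "ty": 0, "tz": 0.003, "turn": 0},
  {"tx": 0, "ty": 0, "tz": 0, "turn": 0},
])

```text
time_s: 31.15
position: [0.5346, -0.1052, 0.0869]
tcp_rot: [[0.997, -0.074, 0.004], [-0.074, -0.997, -0.002], [0.004, 0.001, -1.0]]
force: [-0.5, -0.3, 0.4]
opening: 0.639
```

>>> play_rows([
  {"tx": 0, "ty": 0, "tz": 0, "turn": 0},
  {"tx": 0, "ty": 0, "tz": 0, "turn": 0},
  {"tx": 0, "ty": 0, "tz": 0, "turn": 0},
  {"tx": 0, "ty": 0, "tz": 0, "turn": 0},
  {"tx": 0, "ty": 0, "tz": 0, "turn": 0},
], gripper=0.75)

```text
time_s: 31.65
position: [0.5334, -0.1048, 0.0851]
tcp_rot: [[0.997, -0.074, -0.0], [-0.074, -0.997, 0.0], [-0.0, -0.0, -1.0]]
force: [0.3, 0.2, 0.1]
opening: 0.747
```

Run:
```python
from h import *
s=bot.read_state(); print(s['position'],s['opening'],s['force'])
p=cap('scene','c25');a=cv2.resize(p['pixels'][160:260,260:360],None,fx=4,fy=4,interpolation=cv2.INTER_CUBIC)
p=cap('side','s25');b=cv2.resize(p['pixels'][200:300,270:370],None,fx=4,fy=4,interpolation=cv2.INTER_CUBIC)
cv2.imwrite('pics/f25.png',np.hstack([a,b]))
```

```text
[ 0.53342641 -0.10475271  0.08513492] 0.7468023697800398 [0.25531985 0.20190878 0.12425608]
```

View pics/f25.png

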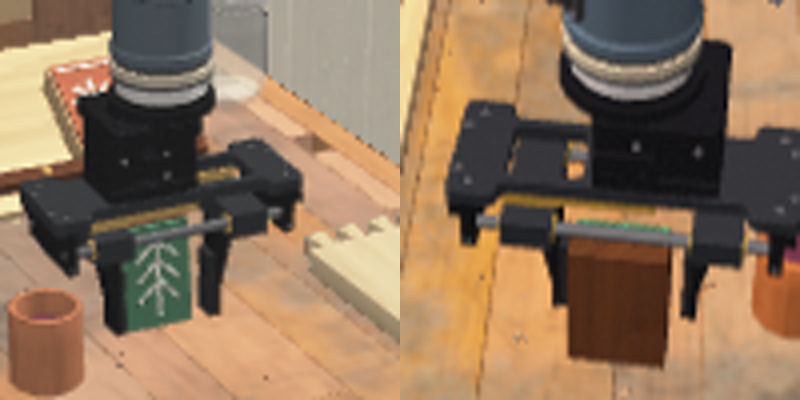

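>>> play_rows([
  {"tx": 0, "ty": 0, "tz": 0.03, "turn": 0},
  {"tx": 0, "ty": 0, "tz": 0.06, "turn": 0},
  {"tx": 0, "ty": 0, "tz": 0.06, "turn": 0},
  {"tx": 0, "ty": -0.05, "tz": 0, "turn": 0},
  {"tx": 0, "ty": -0.05, "tz": 0, "turn": 0},
])

```text
time_s: 32.25
position: [0.5344, -0.185, 0.2077]
tcp_rot: [[0.997, -0.071, 0.004], [-0.071, -0.998, -0.002], [0.004, 0.002, -1.0]]
force: [0.2, -1.0, -1.2]
opening: 0.75
```

Run:
```python
from h import *
s=bot.read_state(); print(s['position'],s['opening'])
p,r=find('side','dark_block'); reg=r['region'].astype(float)
f=lambda v:(lambda m:1-np.minimum(m,reg).sum()/np.maximum(m,reg).sum())(sil(p,box(v[0],v[1],v[2],0,(.016,.028,.084))))
x0=np.array([.535,-.1,np.radians(85.8)]); o=minimize(f,x0,method='Nelder-Mead',options=dict(initial_simplex=x0+np.array([[0,0,0],[.01,0,0],[0,.01,0],[0,0,.1]])))
print(o.x,o.fun)
```

```text
[ 0.53442688 -0.18500609  0.20771647] 0.7495483012508605
[ 0.53584452 -0.08082198  1.56563675] 0.07610571324135684
```

>>> play_rows([
  {"tx": 0, "ty": 0, "tz": -0.03, "turn": 0},
  {"tx": 0, "ty": 0, "tz": -0.06, "turn": 0},
  {"tx": 0, "ty": 0, "tz": 0, "turn": 0},
  {"tx": 0, "ty": 0, "tz": 0, "turn": 0},
], gripper=0)

```text
time_s: 32.75
position: [0.5327, -0.1839, 0.1325]
tcp_rot: [[0.997, -0.073, -0.003], [-0.073, -0.997, 0.002], [-0.004, -0.002, -1.0]]
force: [0.6, -0.7, 0.5]
opening: 0.474
```

>>> play_rows([
  {"tx": 0, "ty": 0.03, "tz": 0, "turn": 0},
  {"tx": 0, "ty": 0.03, "tz": 0, "turn": 0},
  {"tx": 0, "ty": 0.02, "tz": 0, "turn": 0},
  {"tx": 0, "ty": 0.009, "tz": 0, "turn": 0},
  {"tx": 0, "ty": 0.009, "tz": 0, "turn": 0},
  {"tx": 0, "ty": 0.009, "tz": 0, "turn": 0},
  {"tx": 0, "ty": 0.009, "tz": 0, "turn": 0},
  {"tx": 0, "ty": 0.009, "tz": 0, "turn": 0},
])

```text
time_s: 33.55
position: [0.5335, -0.0846, 0.1333]
tcp_rot: [[0.997, -0.074, -0.0], [-0.074, -0.997, 0.0], [-0.0, -0.0, -1.0]]
force: [-0.7, 0.5, -0.4]
opening: 0.009
```

>>> play_rows([
  {"tx": 0, "ty": 0.009, "tz": 0, "turn": 0},
  {"tx": 0, "ty": 0, "tz": 0, "turn": 0},
  {"tx": 0, "ty": 0, "tz": 0, "turn": 0},
])

```text
time_s: 33.85
position: [0.5335, -0.0775, 0.1332]
tcp_rot: [[0.997, -0.073, -0.0], [-0.073, -0.997, -0.0], [-0.0, 0.0, -1.0]]
force: [0.2, 0.2, 0.3]
opening: 0.004
```

Run:
```python
from h import *
s=bot.read_state(); print(s['position'],s['opening'],s['force'])
p=cap('scene','c26');a=cv2.resize(p['pixels'][150:250,250:350],None,fx=4,fy=4,interpolation=cv2.INTER_CUBIC)
p=cap('side','s26');b=cv2.resize(p['pixels'][220:320,270:370],None,fx=4,fy=4,interpolation=cv2.INTER_CUBIC)
cv2.imwrite('pics/f26.png',np.hstack([a,b]))
```

```text
[ 0.53351714 -0.07747824  0.13320824] 0.004361424397418706 [0.18586542 0.24178953 0.30017525]
```

View pics/f26.png

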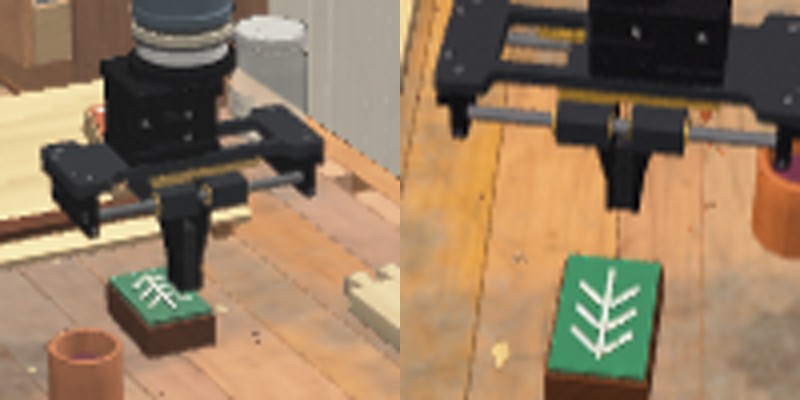

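>>> play_rows([
  {"tx": 0, "ty": -0.02, "tz": 0.05, "turn": 0},
  {"tx": 0, "ty": -0.05, "tz": 0.05, "turn": 0},
  {"tx": 0, "ty": 0, "tz": 0, "turn": 0},
], gripper=1)

```text
time_s: 34.25
position: [0.5372, -0.1339, 0.2133]
tcp_rot: [[0.997, -0.077, 0.012], [-0.077, -0.997, -0.007], [0.012, 0.006, -1.0]]
force: [1.2, 0.2, -0.1]
opening: 0.196
```

Run:
```python
from h import *
s=bot.read_state(); print(s['position'],s['opening'],np.degrees(np.arctan2(s['tcp_rot'][1][0],s['tcp_rot'][0][0])))
p,r=find('side','dark_block'); 
v,f=fitbox(p,r['region'],np.radians([75,88,100]),(.535,-.03)); print(v[:2],np.degrees(v[2]),f)
```

```text
[ 0.53721137 -0.13389776  0.21334956] 0.19605062283674232 -4.402282572710804
[ 0.53978589 -0.02155747] 86.38949253812302 0.09029596215205193
```

>>> play_rows([
  {"tx": 0.004, "ty": 0.05, "tz": 0, "turn": 0},
  {"tx": 0, "ty": 0.05, "tz": 0, "turn": 0},
  {"tx": 0, "ty": 0.05, "tz": 0, "turn": 0},
  {"tx": 0, "ty": 0, "tz": 0, "turn": 0},
  {"tx": 0, "ty": 0, "tz": 0, "turn": 0},
  {"tx": 0, "ty": 0, "tz": -0.05, "turn": 0},
  {"tx": 0, "ty": 0, "tz": -0.04, "turn": 0},
  {"tx": 0, "ty": 0, "tz": 0, "turn": 0},
  {"tx": 0, "ty": 0, "tz": 0, "turn": 0},
])

```text
time_s: 35.25
position: [0.5364, -0.0098, 0.1361]
tcp_rot: [[0.997, -0.075, -0.002], [-0.075, -0.997, 0.0], [-0.002, -0.0, -1.0]]
force: [-0.1, -0.4, 0.6]
opening: 0.989
```

Run:
```python
from h import *
p=cap('wrist','w27'); s=bot.read_state(); print(s['position'],s['opening'])
print([np.round(proj(p,k)).tolist() for k in box(.5398,-.0216,np.radians(86.4))[1::2]])
```

```text
[ 0.53716864 -0.00981662  0.13716193] 0.9951912220699056
[[380.0, 365.0], [283.0, 366.0], [384.0, 222.0], [277.0, 223.0]]
```

View pics/w27.png

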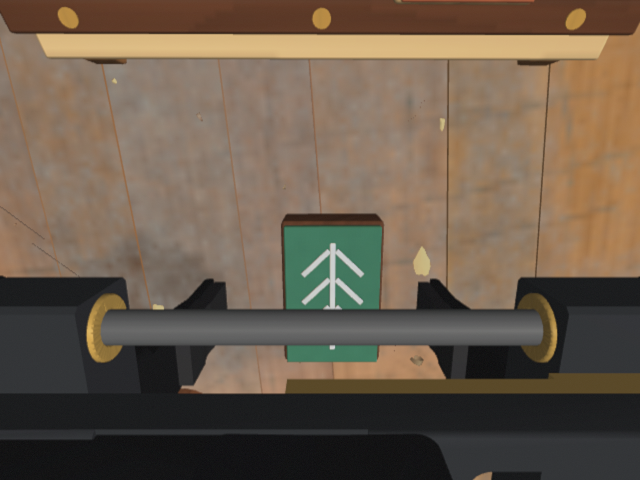

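>>> play_rows([
  {"tx": 0.004, "ty": -0.003, "tz": -0.035, "turn": 0},
  {"tx": 0, "ty": 0, "tz": -0.03, "turn": 0},
  {"tx": 0, "ty": 0, "tz": -0.006, "turn": 0},
  {"tx": 0, "ty": 0, "tz": 0, "turn": 0},
  {"tx": 0, "ty": 0, "tz": 0, "turn": 0},
])

```text
time_s: 35.8
position: [0.5408, -0.0116, 0.0814]
tcp_rot: [[0.997, -0.074, 0.003], [-0.074, -0.997, -0.001], [0.003, 0.0, -1.0]]
force: [-0.5, -0.7, 0.3]
opening: 1.003
```

>>> play_rows([
  {"tx": 0, "ty": 0, "tz": 0, "turn": 0},
  {"tx": 0, "ty": 0, "tz": 0, "turn": 0},
  {"tx": 0, "ty": 0, "tz": 0, "turn": 0},
  {"tx": 0, "ty": 0, "tz": 0, "turn": 0},
  {"tx": 0, "ty": 0, "tz": 0, "turn": 0},
  {"tx": 0, "ty": 0, "tz": 0, "turn": 0},
], gripper=0)

```text
time_s: 36.4
position: [0.5402, -0.0114, 0.0801]
tcp_rot: [[0.997, -0.074, 0.001], [-0.074, -0.997, -0.0], [0.001, 0.0, -1.0]]
force: [-0.4, -0.1, 1.9]
opening: 0.642
```

>>> play_rows([
  {"tx": 0, "ty": 0, "tz": 0.04, "turn": 0},
  {"tx": 0, "ty": 0, "tz": 0.06, "turn": 0},
  {"tx": 0, "ty": 0, "tz": 0.06, "turn": 0},
  {"tx": -0.0113, "ty": 0.048, "tz": 0, "turn": 0},
  {"tx": -0.0113, "ty": 0.048, "tz": 0, "turn": 0},
  {"tx": -0.0113, "ty": 0.048, "tz": 0, "turn": 0},
  {"tx": -0.0113, "ty": 0.048, "tz": 0, "turn": 0},
  {"tx": -0.0113, "ty": 0.048, "tz": 0, "turn": 0},
  {"tx": 0, "ty": 0, "tz": -0.03, "turn": 0},
  {"tx": 0, "ty": 0, "tz": 0, "turn": 0},
])

```text
time_s: 37.4
position: [0.4921, 0.1815, 0.1817]
tcp_rot: [[0.997, -0.071, -0.006], [-0.071, -0.997, -0.001], [-0.006, 0.002, -1.0]]
force: [-0.8, -0.9, -1.2]
opening: 0.642
```

>>> play_rows([
  {"tx": 0, "ty": 0, "tz": 0, "turn": 0},
])

```text
time_s: 37.5
position: [0.4942, 0.1804, 0.1834]
tcp_rot: [[0.997, -0.074, -0.002], [-0.074, -0.997, -0.0], [-0.002, 0.001, -1.0]]
force: [0.6, -0.4, -1.1]
opening: 0.645
```

>>> play_rows([
  {"tx": 0, "ty": 0, "tz": -0.02, "turn": 0},
  {"tx": 0, "ty": 0, "tz": -0.01, "turn": 0},
  {"tx": 0, "ty": 0.001, "tz": -0.005, "turn": 0},
  {"tx": 0, "ty": 0.002, "tz": -0.005, "turn": 0},
  {"tx": 0, "ty": 0.002, "tz": -0.005, "turn": 0},
  {"tx": 0, "ty": 0.001, "tz": -0.005, "turn": 0},
  {"tx": 0, "ty": 0, "tz": 0, "turn": 0},
])

```text
time_s: 38.2
position: [0.495, 0.1819, 0.1454]
tcp_rot: [[0.997, -0.072, -0.0], [-0.072, -0.997, -0.005], [-0.0, 0.005, -1.0]]
force: [-1.5, -13.1, 8.9]
opening: 0.641
```

>>> play_rows([
  {"tx": 0, "ty": 0, "tz": -0.003, "turn": 0},
  {"tx": 0, "ty": 0, "tz": 0, "turn": 0},
])

```text
time_s: 38.4
position: [0.4951, 0.1822, 0.1431]
tcp_rot: [[0.997, -0.073, -0.0], [-0.073, -0.997, -0.005], [0.0, 0.005, -1.0]]
force: [-1.6, -11.7, 9.2]
opening: 0.639
```

Run:
```python
from h import *
s=bot.read_state(); print(s['position'],s['opening'],s['force'])
p=cap('scene','c28');a=cv2.resize(p['pixels'][140:240,190:290],None,fx=4,fy=4,interpolation=cv2.INTER_CUBIC)
p=cap('side','s28');b=cv2.resize(p['pixels'][310:410,300:400],None,fx=4,fy=4,interpolation=cv2.INTER_CUBIC)
cv2.imwrite('pics/f28.png',np.hstack([a,b]))
```

```text
[0.49505947 0.18222809 0.14314156] 0.6391013773402171 [ -1.61983591 -11.73401766   9.18944462]
```

View pics/f28.png

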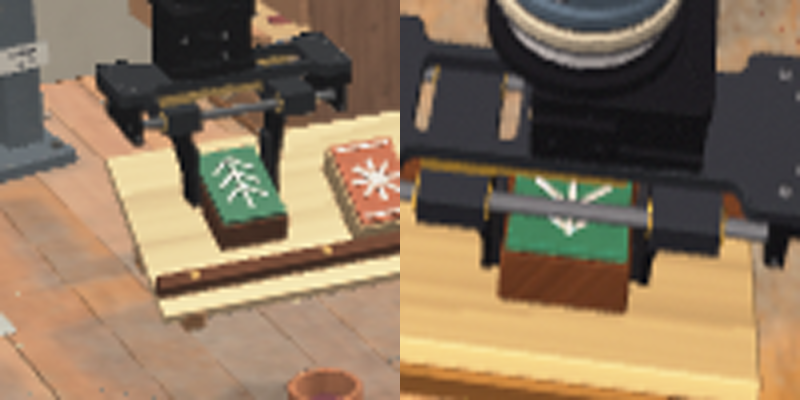

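>>> play_rows([
  {"tx": 0, "ty": 0, "tz": -0.003, "turn": 0},
  {"tx": 0, "ty": 0, "tz": -0.002, "turn": 0},
  {"tx": 0, "ty": 0, "tz": 0, "turn": 0},
])

```text
time_s: 38.8
position: [0.4951, 0.1829, 0.1391]
tcp_rot: [[0.997, -0.073, 0.0], [-0.073, -0.997, -0.003], [0.0, 0.003, -1.0]]
force: [-2.6, -10.1, 8.5]
opening: 0.644
```

>>> play_rows([
  {"tx": 0, "ty": 0, "tz": 0.0, "turn": 0},
  {"tx": 0, "ty": 0, "tz": 0, "turn": 0},
  {"tx": 0, "ty": 0, "tz": 0, "turn": 0},
  {"tx": 0, "ty": 0, "tz": 0, "turn": 0},
], gripper=0.72)

```text
time_s: 39.2
position: [0.495, 0.1846, 0.1384]
tcp_rot: [[0.997, -0.073, 0.0], [-0.073, -0.997, -0.001], [0.001, 0.001, -1.0]]
force: [-2.3, -5.0, 8.1]
opening: 0.715
```

>>> play_rows([
  {"tx": 0, "ty": 0, "tz": 0.01, "turn": 0},
  {"tx": 0, "ty": 0, "tz": 0.05, "turn": 0},
  {"tx": 0, "ty": -0.03, "tz": 0.05, "turn": 0},
  {"tx": 0, "ty": -0.06, "tz": 0.01, "turn": 0},
  {"tx": 0, "ty": -0.06, "tz": 0, "turn": 0},
  {"tx": 0, "ty": -0.06, "tz": 0, "turn": 0},
  {"tx": 0, "ty": -0.06, "tz": 0, "turn": 0},
], gripper=0.9)

```text
time_s: 39.9
position: [0.4949, -0.0319, 0.2342]
tcp_rot: [[0.997, -0.073, 0.002], [-0.073, -0.997, 0.0], [0.002, -0.0, -1.0]]
force: [1.4, -0.6, -0.4]
opening: 0.898
```

```bash
python3 chk.py dark_block .055 s29; python3 chk.py light_block -.057 s29b
python3 - <<'E'
from h import *
p,r=find('side','cup'); reg=r['region'].astype(float); t=np.linspace(0,2*np.pi,32); x0=np.array([.4336,-.118])
f=lambda v:(lambda m:1-np.minimum(m,reg).sum()/np.maximum(m,reg).sum())(sil(p,[np.array([v[0]+.0265*np.cos(k),v[1]+.0265*np.sin(k),h]) for k in t for h in(0,.06)]))
o=minimize(f,x0,method='Nelder-Mead',options=dict(initial_simplex=[x0,x0+[.01,0],x0+[0,.01]])); print('cup',o.x,o.fun)
p=cap('scene','c29'); cv2.imwrite('pics/c29z.png',cv2.resize(p['pixels'][140:360,190:410],None,fx=2.7,fy=2.7,interpolation=cv2.INTER_CUBIC))
for q in('tape','pale_cup'): print(q,onz(p,np.array(nets.look_for(p,q)[0]['at'])*[640,480],.03))
print(bot.read_state()['time_s'])
E
```

```text
deck xy yaw [0.04316058 0.05534679 0.0123296 ] 0.08031768799305994
deck xy yaw [ 0.04409907 -0.05621391  0.013382  ] 0.06478791312330168
cup [ 0.43423701 -0.11598293] 0.10553105033817212
tape [ 0.45696026 -0.53763867  0.03      ]
pale_cup [ 0.5748186  -0.42636397  0.03      ]
40.35
```

View pics/s29.png

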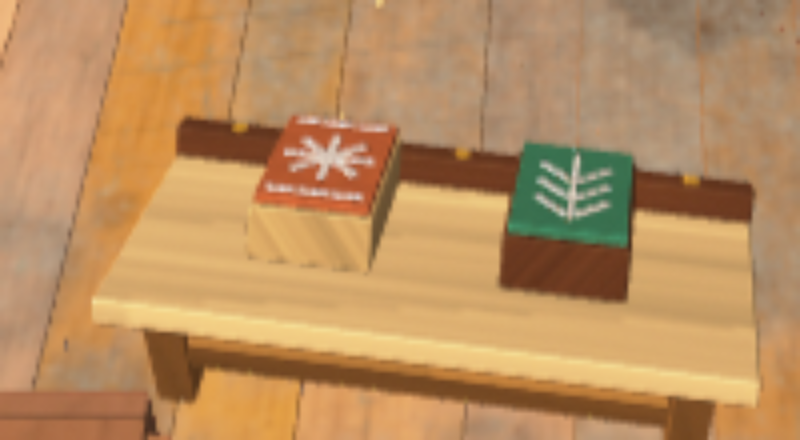

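View pics/c29z.png

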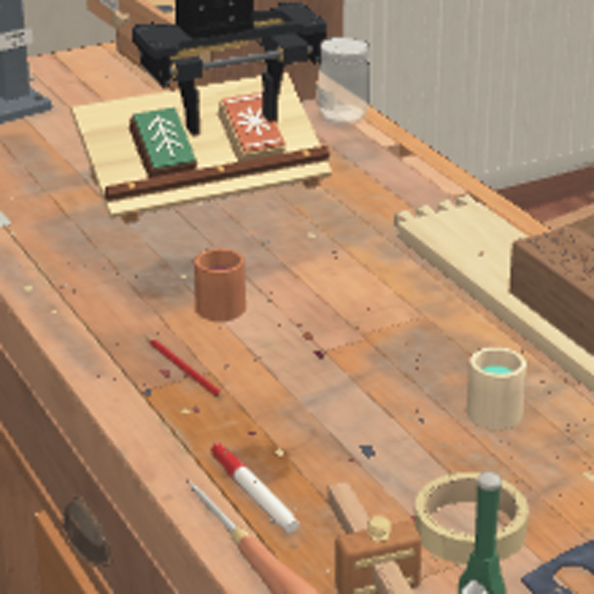

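Run:
```python
import cv2
i=cv2.imread('pics/c29.png'); cv2.imwrite('pics/c29y.png',cv2.resize(i[165:225,215:320],None,fx=7,fy=7,interpolation=cv2.INTER_CUBIC))
```

```text
(no output)
```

View pics/c29y.png

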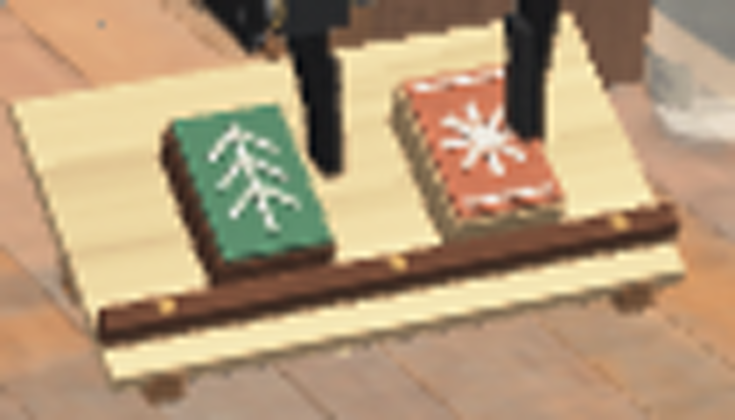

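Both blocks lie flat and square, face up, with their low ends against the cleat and no visible gap. The gripper is clear of everything, so I'm handing in.

```bash
python3 -c "
from h import *
print(bot.hand_in())"
```

```text
the job is handed in; nothing more can be done
None
```

The cup is off the ramp and standing upright on the bench, and both blocks are drying face up against the cleat. I handed in at about 40 s; no verdict was reported.

- **Cup:** I lifted it off the ramp and set it on the bench at about (0.434, −0.117). It rolled a little out of the fingers as I let go, but my last fit and pictures show it upright.
- **Light block:** My first lay-down left its low end resting on top of the cleat. I gripped it again, moved it uphill and pressed it to the slope. When I let go, it settled flat and slid down to the cleat.
- **Dark block:** I turned it in the grip against the ramp's high edge. It jammed short of upright and slipped in the pads, but it stood up on the bench once I let go. I then tipped it face up and laid it on the ramp the same way.

The last camera fits, in the deck frame:

| Block | x (m) | y (m) | Turn off square (rad) |
|---|---|---|---|
| Dark | 0.043 | +0.055 | 0.01 |
| Light | 0.044 | −0.056 | 0.01 |

- **Blocks:** Their centres are about 111 mm apart, and neither picture shows a gap at the cleat. I judged them flat from the pictures and how well the fits matched; I did not measure their height separately.
- **Tape and pale cup:** I never went near them, and they look undisturbed. The network's last positions differ from its first readings by up to about 40 mm for the tape and 8 mm for the pale cup. I put that down to network and viewing error, because the arm partly hid the tape in the first picture, and I did not measure it again.

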